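# Stir the grinding balls under the drying fan

### The arm

A 6-joint arm with a two-finger parallel gripper is mounted at the origin on a cart in front of the work surface, level with it; the furniture and walls round the work are solid. World frame = base frame: x ahead of the robot, y to its left, z up, the work surface at z = 0. Lengths are in m, angles in rad, forces in N, time in s.
With the tool pointing down it reaches from about 0.3 to 0.875 m from the base axis. Payload 6.4 kg.
Tool frame: the origin (TCP) lies midway between the tips of the shut fingers; the grasp point (between the pads) lies ctrl.grip_depth behind it (ctrl.grip_depth is the distance from the TCP to the grasp point, in m); x points along the fingers, y is the direction in which the jaws open and shut, and the axes are right-handed (so a half turn about x gives the same grasp; the last joint's range is limited). The gripper opens to 85 mm and grips with 20 to 120 N. Pads are 22 mm wide; open, the fingers measure 114 mm over their backs; the gripper's body (76 mm by 85 mm) begins 54 mm behind the grasp point. The pads swing forward as they close: fully open they stand 13 mm farther back than shut.
Start: joints at [-1.331, 0.181, 1.607, -0, 1.354, -0.206], TCP at [0.248, -0.519, 0.231] pointing down, gripper open.
Joint ranges: [-2.99, 2.99], [-0.89, 2.07], [0.3, 2.58], [-1.14, 4.28], [0, 2.63], [-3.12, 3.12]. Speed limits (rad/s): [2.57, 2.57, 3.01, 3.14, 3.14, 3.14].

### API

Orientations are given as a unit quaternion [w, x, y, z].
In Python, from bench import ctrl gives the robot as it stands.
- The arm moves only by the shell command python3 -m creep 'ROWS'. ROWS is text: rows parted by semicolons, each of 7 numbers parted by spaces: the opening, from 0 (shut) to 1 (fully open), then the shift along the tool's x, y, z in cm, then the turn, a rotation vector about the tool's x, y, z in rad. In form: claw x y z ax ay az; .... A call has 1 to 10 rows; each row shifts and turns the pose as measured when the row begins, along the tool's axes as they then stand; what a row does not reach is not made up. A row lasts 1/8 s, in which the tool goes at most 62.5 mm and 10.7 degrees, less where a joint would pass 70% of its speed; a pose out of reach is approached as far as the arm can. A call with a gripper value outside its range is refused whole. The fingers move at their own pace and stop on an object; the grip force is fixed at half the most. Time passes only in rows, so rows that do not move let the fingers close. It gives the time, the measured TCP pose, the force and the opening at its end, in the units of the state.
- ctrl.get_obs(): the state, without advancing time (a new reading comes with each control period).
- ctrl.camera(name): name is "side" or "top" or "wrist"; returns (picture, depth): 480x640x3 uint8, blue, green, red; 480x640 float32, m along the optical axis (not along the pixel's ray), 0 where there is no reading.
- ctrl.calibration(name): a dict with "mtx" (3x3 intrinsics, pixels), "distortion" ([k1, k2, p1, p2, k3] as OpenCV has them; the pictures are not rectified), "R" (3x3) and "t" (3): a world point X has camera coordinates R X + t; the wrist camera has in their place "tool_from_camera" (4x4, takes a point from camera to tool coordinates, whose origin is the TCP and whose axes are the tool frame's). Camera axes: x right, y down, z forward; pixel columns grow to the right and rows downward; lengths in m; the calibration is good to about 2 mm. A picture is of the moment at which its call begins: read the wrist's pose just before it. calibration takes no time and is no camera call.
- ctrl.hand_in(): hands the job in, once; it reports no verdict.
Trained networks look in the newest picture that a camera, given by its name, has taken for a name from the list of things; names that differ only in an ending like _2 or _b are one class to them, and where a whole thing is asked for, a point or a joint stands for the part that bears it (a point fixed in the world has none). Each returns a list of dicts, best first, with "confidence" (0 to 1); they miss things now and then, are a little off and sometimes report something else, mostly with a low value. They report only what shows in the picture. A call takes as long as a camera call. They do not tell look-alikes from the thing itself.
- ctrl.find_in(query, camera): "rect" ([left, top, right, bottom] in pixels, round what is visible of it).
The state is a dict: "time_s": time; "q": joint angles; "dq": joint speeds; "joint_efforts": joint torques, N m; "eef_pos": TCP position; "eef_rot": TCP orientation; "wrist_force": force on the tool from outside, world axes, zero at the start; "torque": the same for the moment, N m; "opening": opening from 0.0 (shut) to 1.0 (fully open).
Only numpy, scipy, OpenCV 4.12 (cv2) and the standard library are available. Lean on these libraries where they do the work, as an engineer would, in place of code of your own. Each camera call takes 0.05 s, during which the arm holds its last target.

### The job

The washed grinding balls are drying in the pan under the fan head: take the stirring stick from its slotted stand, reach in aslant under the head and set the stick's foot down gently in the middle of the pan until you feel the floor, pushing balls aside as needed. Then, keeping the foot down at the floor, stir at least three full turns anticlockwise as seen from above, in circles some 5 to 6 cm across round the middle, so that every ball is rolled over or shifted, with all of them left in the pan. Finally stand the stick foot down in its slot again and let go; do not push the tape rolls or the spatula about.

Things in the scene. Friction and masses are not known exactly. Their poses are not given: they have to be found in the camera images.
- pan_centre (a point): Centre of the inner floor (16 mm above the table) of the flat-bottomed round steel pan on the fixed air drying stand. Floor radius 70 mm, flaring to 83 mm inner radius at the rim, 32 mm above the floor. Axes: x from the pan towards the stand's post, y level at right angles to it, z up; -x is the open side, which faces to the robot's left and partly towards it.
- dryer: Fixed air drying stand: base plate 205 x 160 mm, pan, post beside it, and a grey fan head 110 mm wide (y), carried by the post over the pan. Origin 16 mm below pan_centre, same axes. The head's face on the open side lies at x = -40 mm and spans 149 to 294 mm above the pan floor; a round nozzle of radius 36 mm on the pan's axis hangs down to 134 mm above it.
- slot_floor (a point): Centre of the inner floor (6 mm above the table) of the slotted wooden stand, fixed; its slot is 50 mm long (x), 26 mm wide (y) and 110 mm deep, walls 5 mm, open at the top, foot board 100 x 85 mm. Axes: x along the slot away from the robot, y to the left, z up.
- stick_grip (a point): Middle of the stirring stick's flat wooden handle (14 mm thick along y, 24 mm wide along x, 90 mm long along z), 185 mm from the foot. z runs along the stick from foot to top.
- stick_foot (a point): Tip of the stirring stick's ball-ended foot; axes as at stick_grip.
- stick: Loose stirring stick, 0.14 kg, 230 mm long: round steel rod of 12 mm diameter, flat handle at its top; origin at the foot's tip, z towards the handle. It starts leaning in the slot, about 20 degrees from vertical, top towards the robot, foot at the slot's far end, rod on its near rim; the top 110 mm stand out.
- tape_1: Brown tape roll, 84 mm across, 30 mm high, lying on the table, a bystander; origin at the centre of its underside.
- tape_roll: Pale tape roll, 86 mm across, 24 mm high, lying on the table, a bystander; origin at the centre of its underside.
- spatula_0: Spatula with wooden handle, 238 x 35 x 14 mm, lying on the table, a bystander; origin at the centre of its underside.
- ball_0: One of six loose white ceramic grinding balls in the pan, 28 mm in diameter, 30 g, smooth, rolling freely; origin at its centre; its z axis points up at the start and turns with it as it rolls.
- ball_1: One of six loose white ceramic grinding balls in the pan, 28 mm in diameter, 30 g, smooth, rolling freely; origin at its centre; its z axis points up at the start and turns with it as it rolls.
- ball_2: One of six loose white ceramic grinding balls in the pan, 28 mm in diameter, 30 g, smooth, rolling freely; origin at its centre; its z axis points up at the start and turns with it as it rolls.
- ball_3: One of six loose white ceramic grinding balls in the pan, 28 mm in diameter, 30 g, smooth, rolling freely; origin at its centre; its z axis points up at the start and turns with it as it rolls.
- ball_4: One of six loose white ceramic grinding balls in the pan, 28 mm in diameter, 30 g, smooth, rolling freely; origin at its centre; its z axis points up at the start and turns with it as it rolls.
- ball_5: One of six loose white ceramic grinding balls in the pan, 28 mm in diameter, 30 g, smooth, rolling freely; origin at its centre; its z axis points up at the start and turns with it as it rolls.
Things that resemble listed ones, but are neither listed nor needed, are in the scene too. Leave any black look-alike of the ball_1 alone.

How it is judged:
On the way, in this order (a step that is already met when the one before it is completed fails the run):
1. the stick's foot is set down on the pan floor in the middle of the pan (within 14 mm of its centre, pressing with more than 1 N) (z of stick_foot in the frame of pan_centre below 0.008 m and horizontal distance between stick_foot and pan_centre below 0.014 m and contact force between stick and dryer above 1 N), for 0.02 s.
2. first turn: the foot, less than 13 mm above the pan floor, passes the post side (more than 14 mm out from the centre) (z of stick_foot in the frame of pan_centre below 0.013 m and x of stick_foot in the frame of pan_centre above 0.014 m and y of stick_foot in the frame of pan_centre between -0.014 and 0.014 m), for 0.02 s.
3. first turn: the foot, less than 13 mm above the pan floor, passes the +y side (more than 14 mm out from the centre) (z of stick_foot in the frame of pan_centre below 0.013 m and y of stick_foot in the frame of pan_centre above 0.014 m and x of stick_foot in the frame of pan_centre between -0.014 and 0.014 m), for 0.02 s.
4. first turn: the foot, less than 13 mm above the pan floor, passes the open side (more than 14 mm out from the centre) (z of stick_foot in the frame of pan_centre below 0.013 m and x of stick_foot in the frame of pan_centre below -0.014 m and y of stick_foot in the frame of pan_centre between -0.014 and 0.014 m), for 0.02 s.
5. first turn: the foot, less than 13 mm above the pan floor, passes the -y side (more than 14 mm out from the centre) (z of stick_foot in the frame of pan_centre below 0.013 m and y of stick_foot in the frame of pan_centre below -0.014 m and x of stick_foot in the frame of pan_centre between -0.014 and 0.014 m), for 0.02 s.
6. second turn: the foot, less than 13 mm above the pan floor, passes the post side (more than 14 mm out from the centre) (all of step 2), for 0.02 s.
7. second turn: the foot, less than 13 mm above the pan floor, passes the +y side (more than 14 mm out from the centre) (all of step 3), for 0.02 s.
8. second turn: the foot, less than 13 mm above the pan floor, passes the open side (more than 14 mm out from the centre) (all of step 4), for 0.02 s.
9. second turn: the foot, less than 13 mm above the pan floor, passes the -y side (more than 14 mm out from the centre) (all of step 5), for 0.02 s.
At the end, for the whole second after the job is handed in: Stick released, at rest in its slot: foot under 20 mm above the slot floor, within 30 mm of its centre along and 16 mm across, leaning under 0.6 rad. All 6 balls at rest in the pan (within 80 mm of its axis, under 30 mm high), each tilted over 0.35 rad or moved over 15 mm from the start (x of stick_foot in the frame of slot_floor between -0.03 and 0.03 m and y of stick_foot in the frame of slot_floor between -0.016 and 0.016 m and z of stick_foot in the frame of slot_floor below 0.02 m and linear speed of each of stick, ball_0, ball_1, ball_2, ball_3, ball_4, ball_5 below 0.03 m/s and angle between stick's own z axis and vertical below 0.6 rad and horizontal distance between each of ball_0, ball_1, ball_2, ball_3, ball_4, ball_5 and pan_centre below 0.08 m and z of each of ball_0, ball_1, ball_2, ball_3, ball_4, ball_5 in the frame of pan_centre below 0.03 m and (angle between ball_0's own z axis and vertical above 0.35 rad or distance of ball_0 from where it was at the start of the episode above 0.015 m) and (angle between ball_1's own z axis and vertical above 0.35 rad or distance of ball_1 from where it was at the start of the episode above 0.015 m) and (angle between ball_2's own z axis and vertical above 0.35 rad or distance of ball_2 from where it was at the start of the episode above 0.015 m) and (angle between ball_3's own z axis and vertical above 0.35 rad or distance of ball_3 from where it was at the start of the episode above 0.015 m) and (angle between ball_4's own z axis and vertical above 0.35 rad or distance of ball_4 from where it was at the start of the episode above 0.015 m) and (angle between ball_5's own z axis and vertical above 0.35 rad or distance of ball_5 from where it was at the start of the episode above 0.015 m)); the robot touches nothing.
It fails at once if the drying stand or its pan is pushed with more than 50 N (contact force between anything else and dryer above 50 N).
It fails at once if the brown tape roll is moved by more than 25 mm (distance of tape_1 from where it was at the start of the episode above 0.025 m).
It fails at once if the pale tape roll is moved by more than 25 mm (distance of tape_roll from where it was at the start of the episode above 0.025 m).
It fails at once if the spatula is moved by more than 25 mm (distance of spatula_0 from where it was at the start of the episode above 0.025 m).
It also fails if it takes over 72 s, if anything falls off the work surface, if the arm or the gripper's body presses on something with over 40 N, if the wrist force passes 120 N, or if a joint passes its speed limit or range.

## Working session

There is one attempt and no reset: what is moved stays moved. The work goes in short steps, Python scripts to look and compute and a shell command to move; the robot and the scene stay as the last step left them, time stands still between calls to the robot, and variables do not carry over. Pictures are saved under pics/ and viewed, and the job is handed in when it is done.

```bash
ls; mkdir -p pics
cat > h.py <<'E'
import numpy as np, cv2
from bench import ctrl
from scipy.spatial.transform import Rotation as R
def Rq(q): return R.from_quat([q[1],q[2],q[3],q[0]])
def world(name, depth, cal, u, v, obs=None, d=None):
    K=np.array(cal['mtx']); D=np.array(cal['distortion'])
    p=cv2.undistortPoints(np.array([[[u,v]]],float),K,D)[0,0]
    if d is None: d=depth[int(round(v)),int(round(u))]
    c=np.array([p[0]*d,p[1]*d,d])
    if name=='wrist':
        T=np.array(cal['tool_from_camera']); x=T[:3,:3]@c+T[:3,3]
        return Rq(obs['eef_rot']).apply(x)+np.array(obs['eef_pos'])
    return np.array(cal['R']).T@(c-np.array(cal['t']))
def cloud(name, depth, cal, obs=None):
    K=np.array(cal['mtx']); D=np.array(cal['distortion'])
    vv,uu=np.mgrid[0:480,0:640]
    p=cv2.undistortPoints(np.stack([uu,vv],-1).reshape(-1,1,2).astype(float),K,D)[:,0]
    d=depth.reshape(-1,1); c=np.hstack([p*d,d])
    if name=='wrist':
        T=np.array(cal['tool_from_camera']); x=c@T[:3,:3].T+T[:3,3]
        w=Rq(obs['eef_rot']).apply(x)+np.array(obs['eef_pos'])
    else: w=(c-np.array(cal['t']))@np.array(cal['R'])
    w[d[:,0]==0]=np.nan
    return w.reshape(480,640,3)
E
python3 - <<'E'
from h import *
o=ctrl.get_obs(); print(o); print(ctrl.grip_depth)
for n in ['side','top','wrist']:
    im,d=ctrl.camera(n); cv2.imwrite(f'pics/{n}0.png',im); np.save(f'pics/{n}0.npy',d)
    print(n,{k:np.array(v).round(3).tolist() for k,v in ctrl.calibration(n).items()})
for q in ['dryer','stick','stick_grip','stick_foot','slot_floor','pan_centre','ball_0','tape_1','tape_roll','spatula_0']:
    for n in ['side','top']:
        print(q,n,[(np.round(r['rect']).tolist(),round(r['confidence'],2)) for r in ctrl.find_in(q,n)][:8])
E
```

```text
pics
{'time_s': 0.0, 'q': array([-1.33128575e+00,  1.81523461e-01,  1.60799150e+00, -2.70629670e-05,
        1.35381432e+00, -2.06296751e-01]), 'dq': array([ 3.82025258e-04, -9.99885222e-04, -1.24126549e-03, -3.01121897e-04,
        5.25932707e-04,  1.51933634e-05]), 'joint_efforts': array([-1.44478276e-03, -4.44880128e+01, -3.51340091e+01, -4.22759704e-04,
        9.08954273e-03, -5.20678284e-06]), 'eef_pos': array([ 0.24780884, -0.51825155,  0.23040202]), 'eef_rot': array([-0.15570291, -0.68959247, -0.15693042,  0.68963155]), 'wrist_force': array([-0.14608443, -0.50160646,  0.35470824]), 'torque': array([-0.06447538,  0.0409625 ,  0.03265525]), 'opening': 0.999947782913458}
0.0187
side {'mtx': [[501.46, 0.0, 313.311], [0.0, 501.46, 232.001], [0.0, 0.0, 1.0]], 'distortion': [0.016, 0.0, 0.0, 0.0, 0.0], 'R': [[-0.838, -0.546, 0.019], [-0.336, 0.488, -0.806], [0.43, -0.681, -0.592]], 't': [0.444, 0.338, 0.72]}
top {'mtx': [[547.657, 0.0, 322.415], [0.0, 547.657, 242.167], [0.0, 0.0, 1.0]], 'distortion': [-0.137, 0.0, 0.0, 0.0, 0.0], 'R': [[-0.44, -0.898, 0.012], [-0.703, 0.336, -0.627
[... 1234 characters left out ...]
0, 288.0, 282.0, 304.0], 0.48), ([245.0, 292.0, 262.0, 311.0], 0.45)]
ball_0 top [([243.0, 267.0, 260.0, 282.0], 0.71), ([233.0, 283.0, 249.0, 295.0], 0.67), ([248.0, 297.0, 262.0, 310.0], 0.56), ([263.0, 272.0, 277.0, 283.0], 0.54)]
tape_1 side [([315.0, 371.0, 370.0, 430.0], 0.95), ([352.0, 152.0, 380.0, 193.0], 0.74)]
tape_1 top [([233.0, 367.0, 280.0, 417.0], 0.8)]
tape_roll side [([353.0, 148.0, 381.0, 194.0], 0.71), ([417.0, 244.0, 457.0, 282.0], 0.67), ([355.0, 296.0, 428.0, 377.0], 0.57), ([268.0, 316.0, 286.0, 331.0], 0.3)]
tape_roll top [([429.0, 290.0, 463.0, 337.0], 0.56), ([207.0, 143.0, 314.0, 343.0], 0.51)]
spatula_0 side [([357.0, 294.0, 427.0, 380.0], 0.65)]
spatula_0 top []
```

View pics/side0.png

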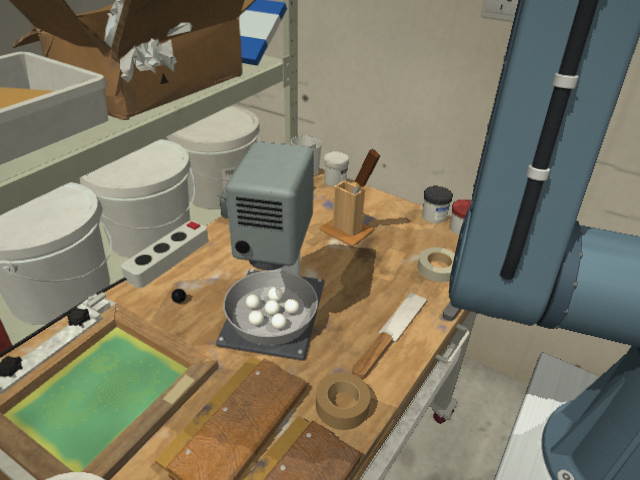

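View pics/top0.png

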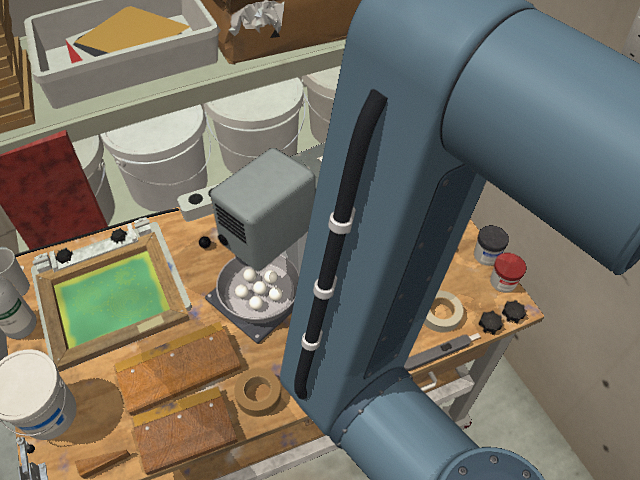

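View pics/wrist0.png

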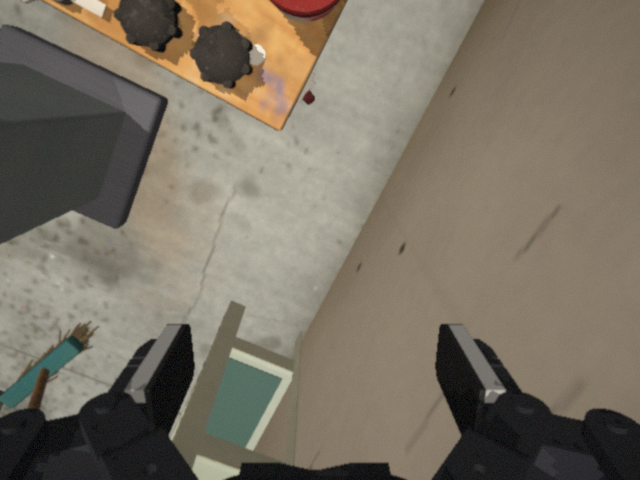

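The side view shows the dryer with its pan at about (270,307), six white balls, and the black look-alike at (179,296). It also shows the slotted stand at (347,210) with the stick handle at (367,168), the spatula at (390,335) and tapes at (343,400) and (436,264).

```bash
python3 - <<'E'
from h import *
d=np.load('pics/side0.npy'); cal=ctrl.calibration('side'); W=cloud('side',d,cal)
im=cv2.imread('pics/side0.png')
def P(n,u,v): print(n,(u,v),W[v,u].round(3))
cp=-np.array(cal['R']).T@np.array(cal['t']); print('cam',cp)
for u,v in [(278,323),(257,318),(290,308),(272,308),(275,296),(253,301),(179,296)]: P('ball',u,v)
for u,v in [(219,344),(308,354),(322,280),(285,330),(262,312),(240,330),(330,262)]: P('base',u,v)
for u,v in [(335,185),(360,195),(372,228),(348,245),(322,230),(365,238),(347,205),(340,184),(352,180)]: P('slot',u,v)
for u,v in [(376,152),(370,162),(365,172),(360,180),(372,155),(378,155)]: P('stick',u,v)
for u,v in [(343,385),(343,425),(318,400),(369,400),(436,252),(436,280),(419,264),(455,264)]: P('tape',u,v)
for u,v in [(424,297),(405,310),(390,335),(375,350),(360,370)]: P('spat',u,v)
for u,v in [(240,160),(300,155),(232,180),(298,190),(255,145),(310,150),(232,250),(295,265)]: P('head',u,v)
E
python3 - <<'E'
import cv2
a=cv2.imread('pics/side0.png')
cv2.imwrite('pics/side0_slot.png',cv2.resize(a[135:255,300:420],(600,600),interpolation=cv2.INTER_CUBIC))
cv2.imwrite('pics/side0_pan.png',cv2.resize(a[250:370,200:340],(700,600),interpolation=cv2.INTER_CUBIC))
E
```

```text
cam [0.17534729 0.56812829 0.69006325]
ball (278, 323) [0.553 0.079 0.038]
ball (257, 318) [0.591 0.091 0.039]
ball (290, 308) [0.559 0.035 0.035]
ball (272, 308) [0.584 0.055 0.038]
ball (275, 296) [0.599 0.027 0.038]
ball (253, 301) [0.623 0.062 0.04 ]
ball (179, 296) [0.76  0.116 0.021]
base (219, 344) [0.625 0.156 0.011]
base (308, 354) [ 0.489  0.079 -0.002]
base (322, 280) [ 0.565 -0.086  0.011]
base (285, 330) [0.547 0.068 0.014]
base (262, 312) [0.609 0.055 0.014]
base (240, 330) [0.593 0.134 0.046]
base (330, 262) [ 0.589 -0.156 -0.001]
slot (335, 185) [ 0.649 -0.267  0.117]
slot (360, 195) [ 0.589 -0.275  0.108]
slot (372, 228) [ 0.568 -0.31   0.006]
slot (348, 245) [ 0.586 -0.229 -0.   ]
slot (322, 230) [ 0.663 -0.242  0.002]
slot (365, 238) [ 0.567 -0.275 -0.001]
slot (347, 205) [ 0.612 -0.261  0.08 ]
slot (340, 184) [ 0.644 -0.28   0.114]
slot (352, 180) [ 0.719 -0.482  0.002]
stick (376, 152) [ 0.559 -0.269  0.223]
stick (370, 162) [ 0.569 -0.267  0.199]
stick (365, 172) [ 0.58  -0.269  0.171]
stick (360, 180) [ 0.588 -0.266  0.15 ]
stick (372, 155) [ 0.566 -0.265  0.217]
stick (378, 155) [ 0.552 -0.265  0.22 ]
tape (343, 385) [0.399 0.114 0.018]
tape (343, 425) [0.366 0.171 0.01 ]
tape (318, 400) [0.413 0.167 0.03 ]
tape (369, 400) [0.349 0.123 0.03 ]
tape (436, 252) [ 0.404 -0.289  0.023]
tape (436, 280) [ 0.376 -0.228  0.001]
tape (419, 264) [ 0.421 -0.239  0.016]
tape (455, 264) [0.273 0.111 0.328]
spat (424, 297) [ 0.378 -0.171 -0.003]
spat (405, 310) [ 0.391 -0.107  0.007]
spat (390, 335) [ 0.386 -0.03   0.011]
spat (375, 350) [0.391 0.017 0.013]
spat (360, 370) [0.393 0.069 0.012]
head (240, 160) [ 1.104 -0.47  -0.05 ]
head (300, 155) [ 0.583 -0.032  0.311]
head (232, 180) [0.622 0.09  0.31 ]
head (298, 190) [0.535 0.044 0.3  ]
head (255, 145) [ 0.664 -0.018  0.311]
head (310, 150) [ 0.582 -0.06   0.308]
head (232, 250) [0.623 0.103 0.186]
head (295, 265) [ 0.601 -0.042  0.064]
```

View pics/side0_slot.png

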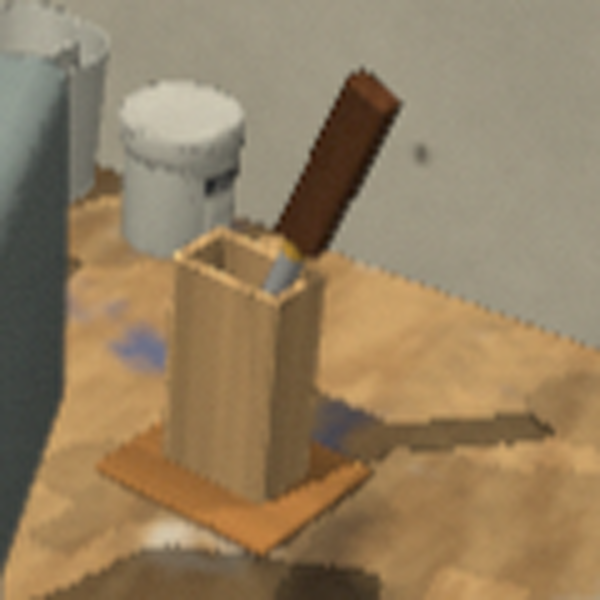

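View pics/side0_pan.png

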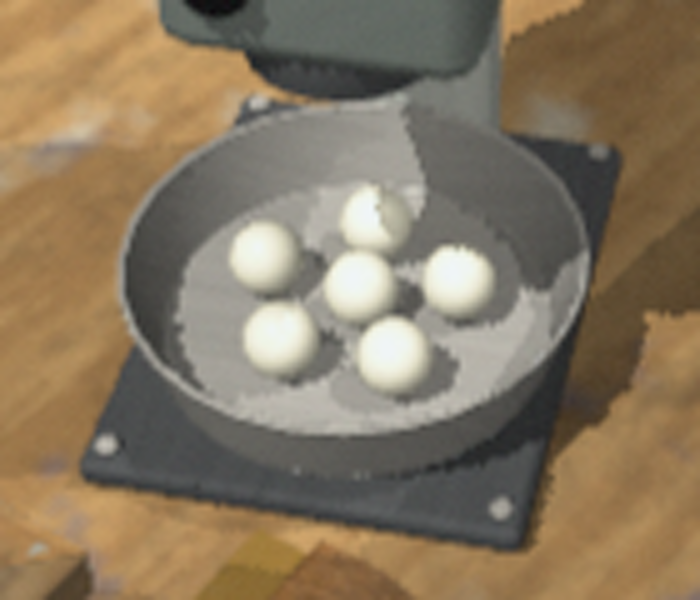

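```bash
cat > geo.py <<'E'
from h import *
from scipy.optimize import least_squares
d=np.load('pics/side0.npy'); cal=ctrl.calibration('side'); W=cloud('side',d,cal)
im=cv2.imread('pics/side0.png'); hsv=cv2.cvtColor(im,cv2.COLOR_BGR2HSV)
vv,uu=np.mgrid[0:480,0:640]
def box(a,b,c,e): return (uu>=a)&(uu<=c)&(vv>=b)&(vv<=e)
# pan rim
m=box(215,262,326,350)&(abs(W[...,2]-0.048)<0.004)
P=W[m][:,:2]; P=P[np.hypot(*(P-[0.585,0.058]).T)>0.07]
r=least_squares(lambda p:np.hypot(P[:,0]-p[0],P[:,1]-p[1])-p[2],[0.585,0.055,0.084],loss='soft_l1',f_scale=0.002)
print('pan',r.x.round(4),len(P),np.std(r.fun))
# head top
m=box(225,138,318,210)&(abs(W[...,2]-0.309)<0.006)
P=W[m][:,:2].astype(np.float32); print('headtop',len(P),cv2.minAreaRect(P*1000), np.median(W[m][:,2]))
# open face
m=box(232,185,292,258)&(W[...,2]>0.18)&(W[...,2]<0.295)
P=W[m]; c=np.median(P,0); 
for _ in range(4):
    _,_,V=np.linalg.svd(P-P.mean(0),full_matrices=False); n=V[2]; e=(P-P.mean(0))@n; P=P[abs(e)<0.003]
print('face n',n.round(3),P.mean(0).round(3),len(P))
# slot walls
m=box(325,175,372,245)
for nm,b in [('left',(338,195,352,230)),('near',(357,200,362,228))]:
    P=W[box(*b)]; P=P[~np.isnan(P[:,0])]
    for _ in range(4):
        _,_,V=np.linalg.svd(P-P.mean(0),full_matrices=False); n=V[2]; e=(P-P.mean(0))@n; P=P[abs(e)<0.003]
    print('slot',nm,n.round(3),P.mean(0).round(4),len(P))
m=box(330,176,372,205)&(abs(W[...,2]-0.116)<0.004)
P=W[m].astype(np.float32); print('slottop',len(P),P.mean(0),cv2.minAreaRect(P[:,:2]*1000))
# foot board
m=box(315,215,380,250)&(abs(W[...,2]-0.005)<0.012)&(hsv[...,1]>170)
# stick handle
m=box(350,145,385,190)&(W[...,0]<0.62)&(W[...,2]>0.13)
P=W[m]; _,_,V=np.linalg.svd(P-P.mean(0)); print('stick',P.mean(0).round(4),V[0].round(3),P.min(0),P.max(0),len(P))
# balls
g=((hsv[...,1]<60)&(hsv[...,2]>170)&box(235,280,305,335)).astype(np.uint8)
m=g>0; P=W[m]; P=P[P[:,2]>0.025]
print(len(P))
from scipy.cluster.vq import kmeans2
init=np.array([[.553,.079,.03],[.591,.091,.03],[.559,.035,.03],[.584,.055,.03],[.599,.027,.03],[.623,.062,.03]])
cs,lab=kmeans2(P,init,minit='matrix')
for k in range(6):
    Q=P[lab==k]
    rr=least_squares(lambda p:np.hypot(np.hypot(Q[:,0]-p[0],Q[:,1]-p[1]),Q[:,2]-0.03)-0.014,cs[k][:2],loss='soft_l1',f_scale=0.002)
    print('ball',k,rr.x.round(4),len(Q),np.std(rr.fun).round(4))
E
python3 geo.py
```

```text
pan [0.5909 0.0495 0.0839] 550 0.0036005843150117506
headtop 3307 ((605.3291625976562, 13.960891723632812), (105.22846984863281, 155.23143005371094), 22.607168197631836) 0.309788185093922
face n [-0.384  0.923  0.002] [0.573 0.085 0.242] 3385
slot left [-0.15  -0.989 -0.013] [ 0.6156 -0.2602  0.0588] 509
slot near [-0.998  0.066  0.007] [ 0.589 -0.279  0.055] 149
slottop 173 [ 0.61766386 -0.27484855  0.11510978] ((619.2063598632812, -278.2635498046875), (39.28666687011719, 61.6644287109375), 82.4513168334961)
stick [ 0.575  -0.2668  0.1838] [ 0.336 -0.024 -0.942] [ 0.55173453 -0.27691721  0.13020075] [ 0.60183191 -0.26005552  0.22767494] 464
845
ball 0 [0.5601 0.0679] 157 0.0013
ball 1 [0.5988 0.0835] 157 0.0064
ball 2 [0.5632 0.0242] 136 0.0014
ball 3 [0.5905 0.047 ] 144 0.0013
ball 4 [0.607  0.0161] 123 0.0015
ball 5 [0.6297 0.0536] 128 0.0014
```

```bash
cat > plan.py <<'E'
from h import *
PC=np.array([0.5909,0.0495,0.016]); dx=np.array([0.384,-0.923,0]); dx/=np.linalg.norm(dx); dy=np.array([-dx[1],dx[0],0])
def frame(x,y):
    x=np.array(x,float)/np.linalg.norm(x); y=np.array(y,float); y-=x*(x@y); y/=np.linalg.norm(y)
    return R.from_matrix(np.stack([x,y,np.cross(x,y)],1))
def state():
    o=ctrl.get_obs(); return np.array(o['eef_pos']),Rq(o['eef_rot']),o
def show(o):
    print('t',round(o['time_s'],2),'pos',np.round(o['eef_pos'],4),'q',np.round(o['q'],2),'F',np.round(o['wrist_force'],1),'T',np.round(o['torque'],2),'open',round(o['opening'],3)); print('R cols',Rq(o['eef_rot']).as_matrix().round(3).T.tolist())
def rows(tp,tR,claw,p0=None,R0=None,step=0.035,ang=0.12,n=None):
    if p0 is None: p0,R0,_=state()
    dv=np.array(tp)-p0; rv=(R0.inv()*tR).as_rotvec()
    if n is None: n=max(1,int(np.ceil(max(np.linalg.norm(dv)/step,np.linalg.norm(rv)/ang))))
    a=rv/n; out=[]
    for k in range(n):
        Rk=R0*R.from_rotvec(a*k)
        s=Rk.inv().apply(dv/n)*100
        out.append(' '.join([f'{claw:g}']+[f'{v:.1f}' if step>0.01 else f'{v:.2f}' for v in s]+[f'{v:.2f}' for v in a]))
    print(n,'rows')
    for i in range(0,n,10): print('; '.join(out[i:i+10]))
E
python3 - <<'E'
from plan import *
p,r,o=state(); show(o)
sz=np.array([-0.336,0.024,0.942])
for yy in ([0.07,1,0],[-0.07,-1,0]):
    T=frame(-sz,yy); print((r.inv()*T).as_rotvec().round(2))
T=frame(-sz,[0.07,1,0]) if np.linalg.norm((r.inv()*frame(-sz,[0.07,1,0])).as_rotvec())<np.linalg.norm((r.inv()*frame(-sz,[-0.07,-1,0])).as_rotvec()) else frame(-sz,[-0.07,-1,0])
g=np.array([0.578,-0.27,0.18])  # approx axis pt s~185
rows(g+0.16*sz,T,1)
E
```

```text
t 1.15 pos [ 0.248  -0.5188  0.2313] q [-1.33  0.18  1.61  0.    1.35 -0.21] F [ 0.4 -0.2  0.1] T [ 0.02  0.02 -0.05] open 1.001
R cols [[0.0, 0.0, -1.0], [0.431, -0.902, -0.0], [-0.902, -0.431, -0.0]]
[-2.59 -0.12  0.45]
[0.51 0.34 0.09]
12 rows
1 -0.8 -0.9 -3.0 0.04 0.03 0.01; 1 -0.8 -1.0 -3.0 0.04 0.03 0.01; 1 -0.7 -1.1 -2.9 0.04 0.03 0.01; 1 -0.6 -1.3 -2.9 0.04 0.03 0.01; 1 -0.5 -1.4 -2.9 0.04 0.03 0.01; 1 -0.5 -1.5 -2.8 0.04 0.03 0.01; 1 -0.4 -1.6 -2.8 0.04 0.03 0.01; 1 -0.3 -1.7 -2.7 0.04 0.03 0.01; 1 -0.3 -1.8 -2.6 0.04 0.03 0.01; 1 -0.2 -2.0 -2.6 0.04 0.03 0.01
1 -0.2 -2.1 -2.5 0.04 0.03 0.01; 1 -0.1 -2.2 -2.4 0.04 0.03 0.01
```

```bash
python3 -m creep '1 -0.8 -0.9 -3.0 0.04 0.03 0.01; 1 -0.8 -1.0 -3.0 0.04 0.03 0.01; 1 -0.7 -1.1 -2.9 0.04 0.03 0.01; 1 -0.6 -1.3 -2.9 0.04 0.03 0.01; 1 -0.5 -1.4 -2.9 0.04 0.03 0.01; 1 -0.5 -1.5 -2.8 0.04 0.03 0.01; 1 -0.4 -1.6 -2.8 0.04 0.03 0.01; 1 -0.3 -1.7 -2.7 0.04 0.03 0.01'
cat > snap.py <<'E'
from plan import *
import sys
n,f=sys.argv[1:3]
o=ctrl.get_obs(); im,d=ctrl.camera(n); cv2.imwrite(f'pics/{f}.png',im); np.savez(f'pics/{f}.npz',d=d,p=o['eef_pos'],r=o['eef_rot'])
show(o)
E
python3 snap.py wrist w1
```

```text
time_s: 2.15
eef_pos: [0.4356, -0.3463, 0.3006]
eef_rot: [0.047, 0.791, 0.03, -0.609]
wrist_force: [0.6, -0.9, -0.4]
opening: 1.001
t 2.15 pos [ 0.4356 -0.3463  0.3006] q [-1.01 -0.05  1.74  0.22  1.32  0.41] F [ 0.6 -0.9 -0.4] T [-0.01  0.09  0.03] open 1.001
R cols [[0.256, -0.01, -0.967], [0.104, -0.994, 0.038], [-0.961, -0.111, -0.254]]
```

View pics/w1.png

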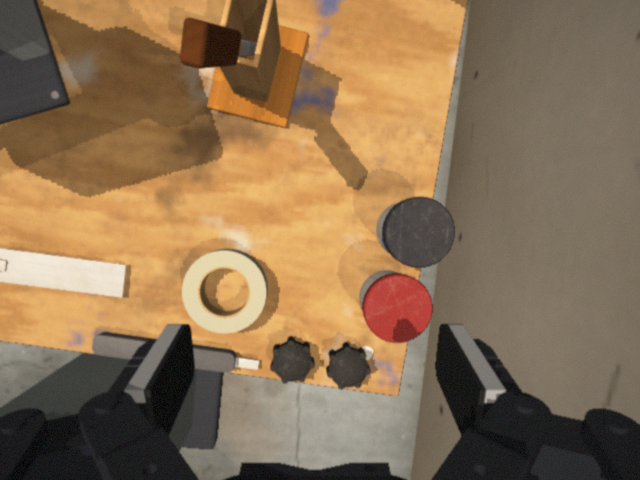

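The wrist view shows the stick handle at (210,42) in the slot, the foot board at (260,85) and the pale tape at (225,292).

```bash
python3 - <<'E'
from plan import *
z=np.load('pics/w1.npz'); o={'eef_pos':z['p'],'eef_rot':z['r']}
W=cloud('wrist',z['d'],ctrl.calibration('wrist'),o)
im=cv2.imread('pics/w1.png'); hsv=cv2.cvtColor(im,cv2.COLOR_BGR2HSV)
for u,v in [(190,40),(200,25),(200,60),(228,42),(230,28),(228,62),(245,47),(228,70),(270,8),(262,90),(305,32),(288,125),(209,106)]: print((u,v),W[v,u].round(4),hsv[v,u])
vv,uu=np.mgrid[0:480,0:640]
m=(vv<72)&(uu>175)&(uu<245)&(W[...,2]>0.125)&(W[...,2]<0.24)&(hsv[...,2]<150)
P=W[m]; print(len(P),P.min(0),P.max(0))
for zz in np.arange(0.14,0.23,0.015):
    Q=P[abs(P[:,2]-zz)<0.008]
    if len(Q)>5: print(zz.round(3),len(Q),Q.min(0).round(3),Q.max(0).round(3))
T=P[P[:,2]>0.2]
m=(vv<130)&(uu>200)&(uu<312)&(abs(W[...,2]-0.005)<0.006)&(hsv[...,1]>185)&(hsv[...,0]<16)
Q=W[m].astype(np.float32); print('board',len(Q),cv2.minAreaRect(Q[:,:2]*1000),Q[:,2].mean())
m=(vv<80)&(uu>200)&(uu<312)&(abs(W[...,2]-0.116)<0.004)
Q=W[m].astype(np.float32); print('top',len(Q),cv2.minAreaRect(Q[:,:2]*1000),Q[:,2].mean())
E
python3 -c "
import cv2
a=cv2.imread('pics/w1.png');cv2.imwrite('pics/w1c.png',cv2.resize(a[0:140,160:320],(800,600),interpolation=cv2.INTER_CUBIC))"
```

```text
(190, 40) [ 0.5626 -0.2705  0.2241] [ 12 181 103]
(200, 25) [ 0.5702 -0.2756  0.226 ] [ 11 186 104]
(200, 60) [ 0.5539 -0.2759  0.221 ] [ 12 188  95]
(228, 42) [ 0.5808 -0.2814  0.177 ] [ 11 172  43]
(230, 28) [ 0.5927 -0.2803  0.1692] [ 17 189  66]
(228, 62) [ 0.5723 -0.2801  0.1646] [  7 146  47]
(245, 47) [ 0.6005 -0.2829  0.1161] [16 40 82]
(228, 70) [ 0.5895 -0.2663  0.089 ] [ 14 132  93]
(270, 8) [ 0.631  -0.2996  0.1185] [ 16 146 185]
(262, 90) [ 0.5861 -0.2922  0.0519] [ 15 146  89]
(305, 32) [ 0.6616 -0.3254  0.0058] [ 15 172 203]
(288, 125) [ 0.5665 -0.3173  0.0007] [ 16 142 133]
(209, 106) [ 0.5754 -0.2346  0.007 ] [ 15 188 191]
2532 [ 0.55043909 -0.28375524  0.12557611] [ 0.60051007 -0.26395767  0.22823432]
0.14 80 [ 0.576 -0.284  0.132] [ 0.601 -0.28   0.148]
0.155 192 [ 0.57  -0.284  0.147] [ 0.599 -0.277  0.163]
0.17 221 [ 0.566 -0.283  0.162] [ 0.594 -0.277  0.178]
0.185 259 [ 0.56  -0.282  0.177] [ 0.589 -0.278  0.193]
0.2 302 [ 0.555 -0.281  0.192] [ 0.583 -0.277  0.208]
0.215 825 [ 0.55  -0.281  0.207] [ 0.578 -0.264  0.223]
board 2753 ((617.1753540039062, -280.4450988769531), (83.17208099365234, 98.08955383300781), 82.19465637207031) 0.0072144903
top 868 ((614.3529052734375, -279.7629699707031), (36.30708312988281, 53.424598693847656), 82.35118865966797) 0.116546154
```

View pics/w1c.png

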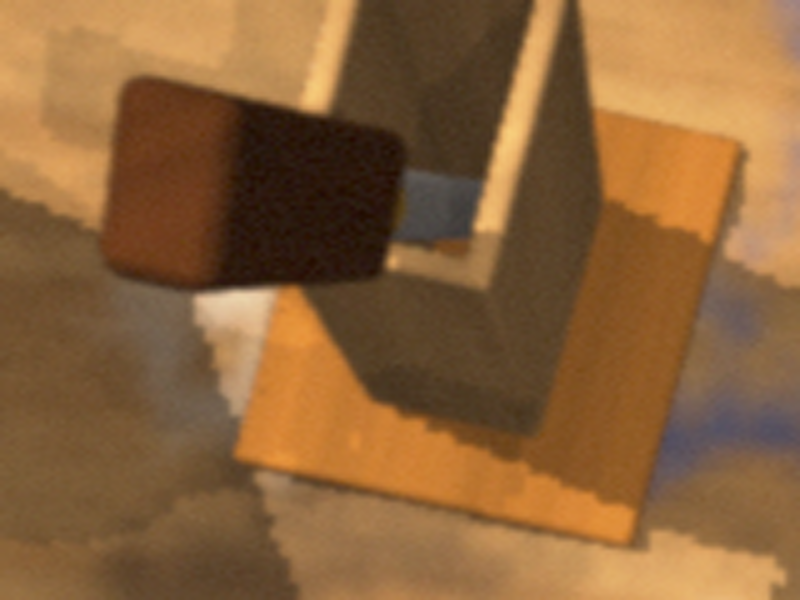

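```bash
cat > g.py <<'E'
from plan import *
sz=np.array([-0.337,0.041,0.94]); sz/=np.linalg.norm(sz)
T=frame(-sz,[-0.11,-1,0]); tcp=np.array([0.5815,-0.2747,0.173])
E
python3 - <<'E'
from g import *
rows(tcp+0.1*sz,T,1)
p=tcp+0.1*sz
rows(tcp,T,1,p,T,step=0.025)
E
```

```text
4 rows
1 1.5 -1.6 -2.6 0.05 0.02 0.01; 1 1.6 -1.7 -2.5 0.05 0.02 0.01; 1 1.6 -1.9 -2.4 0.05 0.02 0.01; 1 1.6 -2.0 -2.2 0.05 0.02 0.01
4 rows
1 2.5 -0.0 -0.0 0.00 0.00 0.00; 1 2.5 -0.0 -0.0 0.00 0.00 0.00; 1 2.5 -0.0 -0.0 0.00 0.00 0.00; 1 2.5 -0.0 -0.0 0.00 0.00 0.00
```

```bash
python3 -m creep '1 1.5 -1.6 -2.6 0.05 0.02 0.01; 1 1.6 -1.7 -2.5 0.05 0.02 0.01; 1 1.6 -1.9 -2.4 0.05 0.02 0.01; 1 1.6 -2.0 -2.2 0.05 0.02 0.01; 1 0 0 0 0 0 0'
python3 - <<'E'
from g import *
p,r,o=state(); show(o)
im,d=ctrl.camera('wrist'); cv2.imwrite('pics/w2.png',im); np.savez('pics/w2.npz',d=d,p=o['eef_pos'],r=o['eef_rot'])
rows(tcp,T,1,step=0.025)
E
```

```text
time_s: 2.82
eef_pos: [0.55, -0.2683, 0.2673]
eef_rot: [-0.022, 0.818, -0.047, -0.573]
wrist_force: [-0.2, -0.3, 0.4]
opening: 1.002
t 2.83 pos [ 0.55   -0.2683  0.2673] q [-0.75  0.02  1.75  0.22  1.09  0.85] F [-0.2 -0.3  0.4] T [ 0.    0.19 -0.01] open 1.002
R cols [[0.338, -0.052, -0.94], [-0.102, -0.995, 0.019], [-0.935, 0.09, -0.342]]
5 rows
1 2.0 0.0 0.0 0.00 -0.00 -0.00; 1 2.0 0.0 0.0 0.00 -0.00 -0.00; 1 2.0 0.0 0.0 0.00 -0.00 -0.00; 1 2.0 0.0 0.0 0.00 -0.00 -0.00; 1 2.0 0.0 0.0 0.00 -0.00 -0.00
```

View pics/w2.png

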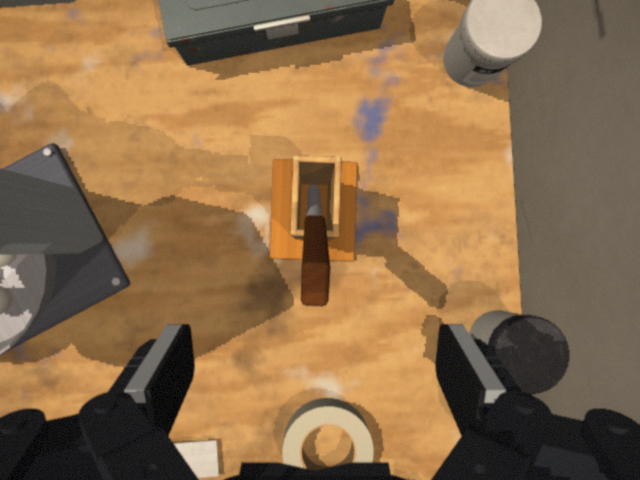

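The stick is centred at column 315 between the fingers, so I'll advance and close.

```bash
python3 -m creep '1 2.0 0 0 0 0 0; 1 2.0 0 0 0 0 0; 1 2.0 0 0 0 0 0; 1 2.0 0 0 0 0 0; 1 2.0 0 0 0 0 0; 1 0 0 0 0 0 0'
python3 - <<'E'
from g import *
p,r,o=state(); show(o); print((r.inv().apply(tcp-p)*100).round(2))
im,d=ctrl.camera('wrist'); cv2.imwrite('pics/w3.png',im)
im,d=ctrl.camera('side'); cv2.imwrite('pics/s3.png',im[120:360,200:520])
E
```

```text
time_s: 3.62
eef_pos: [0.5822, -0.2819, 0.1742]
eef_rot: [-0.019, 0.818, -0.05, -0.573]
wrist_force: [0.0, 1.2, 0.3]
opening: 1.001
t 3.62 pos [ 0.5822 -0.2819  0.1742] q [-0.73  0.19  1.76  0.23  0.9   0.83] F [0.  1.2 0.3] T [0.07 0.19 0.04] open 1.001
R cols [[0.339, -0.06, -0.939], [-0.104, -0.994, 0.026], [-0.935, 0.089, -0.343]]
[ 0.04 -0.71  0.17]
```

View pics/w3.png

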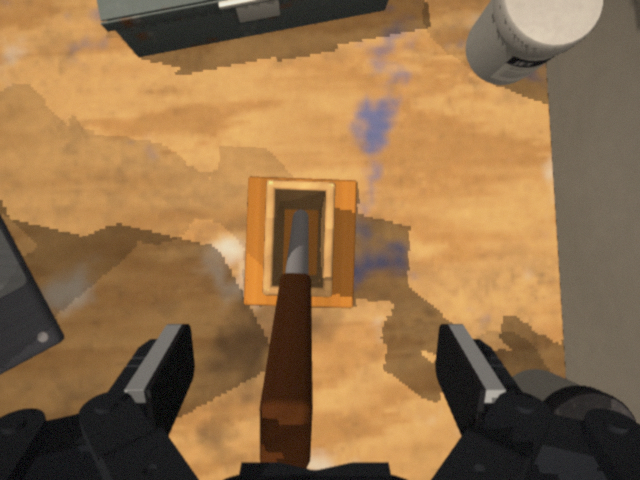

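View pics/s3.png

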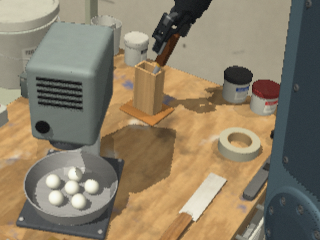

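The stick sits about 27 px left of the jaw middle, since the arm drifted 7 mm along the tool y axis. I'll correct that before closing.

```bash
python3 -m creep '1 0 -0.5 0.1 0 0 0; 1 0 -0.3 0.1 0 0 0; 1 0 0 0 0 0 0'
python3 - <<'E'
from g import *
p,r,o=state(); print((r.inv().apply(tcp-p)*100).round(2)); 
im,d=ctrl.camera('wrist'); cv2.imwrite('pics/w4.png',im)
E
```

```text
time_s: 4.1
eef_pos: [0.5825, -0.2746, 0.1782]
eef_rot: [-0.017, 0.82, -0.051, -0.57]
wrist_force: [0.1, -0.6, -0.0]
opening: 0.997
[0.46 0.01 0.27]
```

View pics/w4.png

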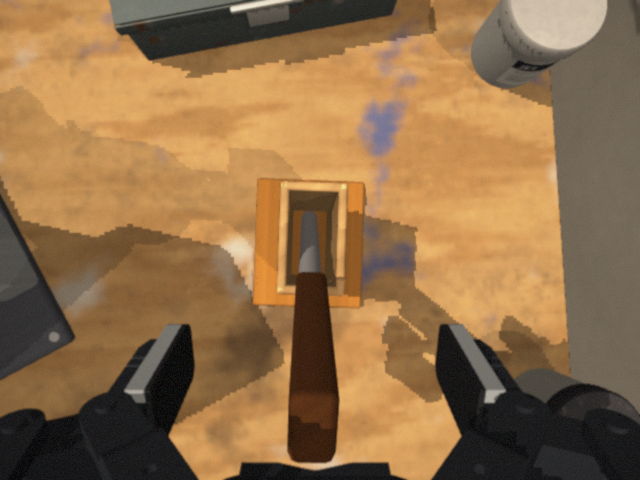

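```bash
python3 -m creep '1 0.4 0 0.2 0 0 0; 0.1 0 0 0 0 0 0; 0 0 0 0 0 0 0; 0 0 0 0 0 0 0; 0 0 0 0 0 0 0; 0 0 0 0 0 0 0'
python3 - <<'E'
from g import *
p,r,o=state(); show(o); print((r.inv().apply(tcp-p)*100).round(2)); 
im,d=ctrl.camera('wrist'); cv2.imwrite('pics/w5.png',im)
E
```

```text
time_s: 4.9
eef_pos: [0.5821, -0.2748, 0.1736]
eef_rot: [-0.017, 0.82, -0.051, -0.57]
wrist_force: [0.1, 0.1, 0.6]
opening: 0.154
t 4.9 pos [ 0.5821 -0.2748  0.1736] q [-0.72  0.18  1.78  0.23  0.89  0.83] F [0.1 0.1 0.6] T [ 0.    0.14 -0.  ] open 0.154
R cols [[0.345, -0.064, -0.937], [-0.104, -0.994, 0.03], [-0.933, 0.087, -0.349]]
[ 0.04 -0.    0.08]
```

View pics/w5.png

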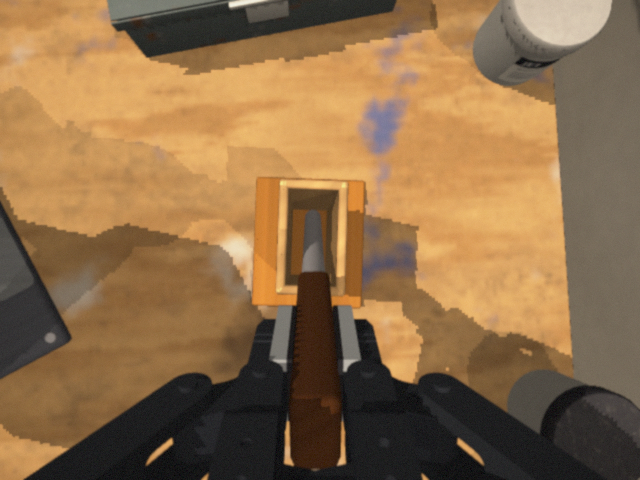

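Gripped: opening is 0.154, about 13 mm, and it is steady. Next I'll draw the stick out along its own axis.

```bash
python3 -m creep '0 -1 0 0 0 0 0; 0 -2 0 0 0 0 0; 0 -2 0 0 0 0 0; 0 -2 0 0 0 0 0'
python3 - <<'E'
from g import *
p,r,o=state(); show(o); print((r.inv().apply(tcp-p)*100).round(2));
E
```

```text
time_s: 5.45
eef_pos: [0.5569, -0.2697, 0.2428]
eef_rot: [-0.018, 0.82, -0.051, -0.57]
wrist_force: [2.5, -0.9, -0.6]
opening: 0.156
t 5.45 pos [ 0.5569 -0.2697  0.2428] q [-0.74  0.05  1.77  0.22  1.02  0.84] F [ 2.5 -0.9 -0.6] T [-0.01 -0.15  0.04] open 0.156
R cols [[0.345, -0.064, -0.936], [-0.104, -0.994, 0.03], [-0.933, 0.087, -0.35]]
[7.41 0.04 0.1 ]
```

```bash
python3 -m creep '0 -3 0 0 0 0 0; 0 -3 0 0 0 0 0; 0 -3 0 0 0 0 0; 0 -2 0 0 0 0 0; 0 0 0 0 0 0 0'
python3 - <<'E'
from g import *
p,r,o=state(); show(o); print((r.inv().apply(tcp-p)*100).round(2)); 
n='wrist'; im,d=ctrl.camera(n); cv2.imwrite(f'pics/w6.png',im); np.savez(f'pics/w6.npz',d=d,p=o['eef_pos'],r=o['eef_rot'])
n='side'; im,d=ctrl.camera(n); cv2.imwrite(f'pics/s6.png',im); np.savez(f'pics/s6.npz',d=d,p=o['eef_pos'],r=o['eef_rot'])
E
```

```text
time_s: 6.08
eef_pos: [0.5146, -0.2619, 0.3576]
eef_rot: [-0.015, 0.821, -0.053, -0.569]
wrist_force: [0.2, 0.7, -0.7]
opening: 0.16
t 6.08 pos [ 0.5146 -0.2619  0.3576] q [-0.79 -0.14  1.72  0.21  1.26  0.85] F [ 0.2  0.7 -0.7] T [-0.    0.25 -0.03] open 0.16
R cols [[0.348, -0.07, -0.935], [-0.104, -0.994, 0.036], [-0.932, 0.085, -0.353]]
[19.68 -0.1   0.17]
```

View pics/w6.png

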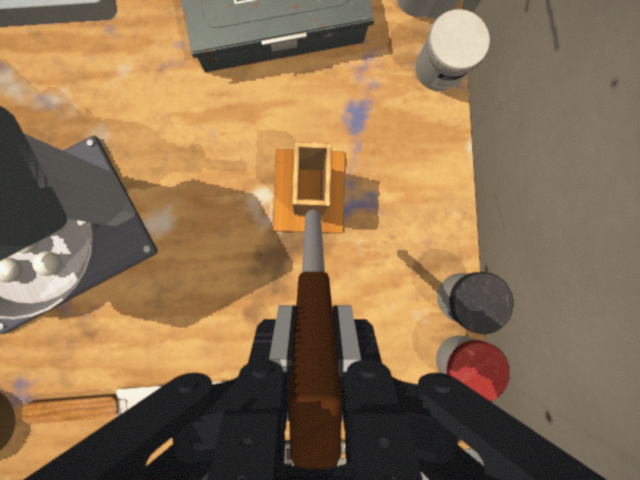

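View pics/s6.png

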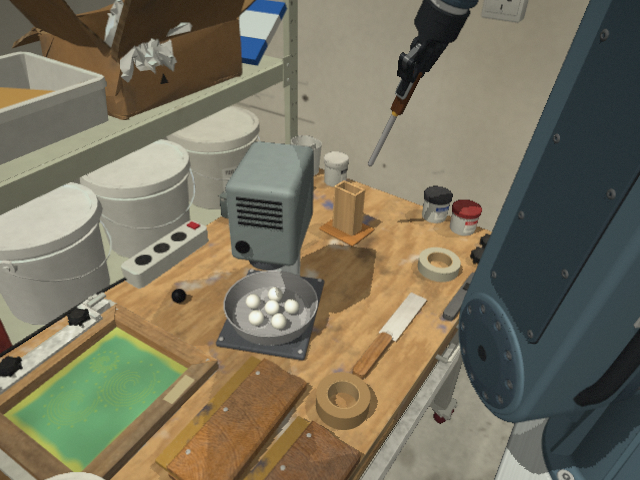

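The stick is clear of the slot, with its foot at about (372,163) in the side view and (314,212) in the wrist view. I'll calibrate the foot in the tool frame.

Run:
```python
from plan import *
z=np.load('pics/w6.npz'); o={'eef_pos':z['p'],'eef_rot':z['r']}; r=Rq(z['r']); p=z['p']
for n,f in (('wrist','w6'),('side','s6')):
    d=np.load(f'pics/{f}.npz')['d']; im=cv2.imread(f'pics/{f}.png'); 
    W=cloud(n,d,ctrl.calibration(n),o)
    L=r.inv().apply((W-p).reshape(-1,3)).reshape(480,640,3)
    m=(abs(L[...,1])<0.03)&(abs(L[...,2])<0.03)&(L[...,0]>0.03)&(L[...,0]<0.23)
    P=L[m]; print(n,len(P),P.min(0).round(4),P.max(0).round(4))
    for a in np.arange(0.04,0.2,0.015):
        Q=P[abs(P[:,0]-a)<0.0075]
        if len(Q)>3: print(a.round(3),len(Q),np.median(Q,0).round(4),Q.min(0).round(4),Q.max(0).round(4))
# reproject candidate feet
c=ctrl.calibration('side'); 
for s in (0.165,0.17,0.175,0.18):
    Xw=r.apply([s,0,0])+p; 
    px,_=cv2.projectPoints(Xw.reshape(1,1,3),cv2.Rodrigues(np.array(c['R']))[0],np.array(c['t']),np.array(c['mtx']),np.array(c['distortion'])); 
    cw=ctrl.calibration('wrist'); T=np.linalg.inv(np.array(cw['tool_from_camera'])); x=T[:3,:3]@[s,0,0]+T[:3,3]
    pw=cv2.projectPoints(x.reshape(1,1,3),np.zeros(3),np.zeros(3),np.array(cw['mtx']),np.array(cw['distortion']))[0]
    print(s,px.ravel().round(1),pw.ravel().round(1))
a=cv2.imread('pics/s6.png'); b=cv2.imread('pics/w6.png')
cv2.imwrite('pics/c6.png',np.hstack([cv2.resize(a[100:180,350:410],(390,520),interpolation=cv2.INTER_CUBIC),cv2.resize(b[190:290,284:344],(312,520),interpolation=cv2.INTER_CUBIC)]))
```

```text
wrist 1213 [ 0.03   -0.006  -0.0096] [0.1716 0.0078 0.0037]
0.04 8 [ 0.0331 -0.0011 -0.0082] [ 0.0327 -0.0056 -0.0086] [ 0.0474  0.0029 -0.0029]
0.055 203 [ 0.0558  0.0006 -0.0021] [ 0.0478 -0.0051 -0.003 ] [0.0625 0.0063 0.0021]
0.07 210 [ 0.0696  0.0006 -0.0017] [ 0.0625 -0.0054 -0.003 ] [0.0775 0.0064 0.0029]
0.085 173 [ 0.0852  0.0005 -0.0014] [ 0.0776 -0.0054 -0.0027] [0.0925 0.0063 0.0027]
0.1 145 [ 0.0999  0.0005 -0.0014] [ 0.0925 -0.0056 -0.0027] [0.1074 0.006  0.0032]
0.115 120 [ 1.148e-01  1.000e-04 -1.200e-03] [ 0.1079 -0.0054 -0.0022] [0.1224 0.0061 0.003 ]
0.13 107 [ 0.1297  0.0004 -0.001 ] [ 0.1225 -0.0058 -0.0021] [0.1375 0.0058 0.0032]
0.145 91 [ 0.145  -0.0003 -0.0007] [ 0.1375 -0.0059 -0.002 ] [0.1524 0.0059 0.0037]
0.16 81 [ 0.1602  0.0003 -0.0006] [ 0.1526 -0.0057 -0.0016] [0.1672 0.0055 0.0029]
0.175 11 [ 0.1699 -0.0005 -0.0008] [ 0.1678 -0.0043 -0.0011] [0.1716 0.0048 0.0018]
side 395 [ 0.0301 -0.0118 -0.0076] [0.1781 0.0013 0.0153]
0.04 58 [ 0.038  -0.0074  0.0039] [ 0.0327 -0.0109 -0.0071] [0.0472 0.0013 0.0153]
0.055 41 [ 0.0555 -0.0061  0.0053] [ 0.0488 -0.0
[... 160 characters left out ...]
.0777 -0.01   -0.0025] [ 0.0925 -0.0016  0.0098]
0.1 38 [ 0.1009 -0.006   0.0054] [ 0.093  -0.0097 -0.0005] [ 0.1073 -0.0013  0.0104]
0.115 34 [ 0.1143 -0.0065  0.0052] [ 0.1078 -0.01   -0.0008] [ 0.1212 -0.0026  0.0101]
0.13 37 [ 0.1293 -0.0063  0.0057] [ 0.1226 -0.009  -0.0005] [ 0.1367 -0.0007  0.0105]
0.145 36 [ 0.1454 -0.0063  0.0058] [ 0.1377 -0.0104 -0.0009] [ 0.1525 -0.0015  0.0106]
0.16 34 [ 0.1591 -0.0068  0.0063] [ 0.1528 -0.0113 -0.0004] [ 0.1668 -0.0024  0.0107]
0.175 16 [ 0.1715 -0.0068  0.0054] [ 0.1681 -0.0099 -0.0018] [ 0.1781 -0.0018  0.0103]
0.165 [370.6 158.3] [312.6 213. ]
0.17 [369.7 160. ] [312.7 211.3]
0.175 [368.9 161.7] [312.7 209.6]
0.18 [368.  163.4] [312.7 208. ]
```

View pics/c6.png

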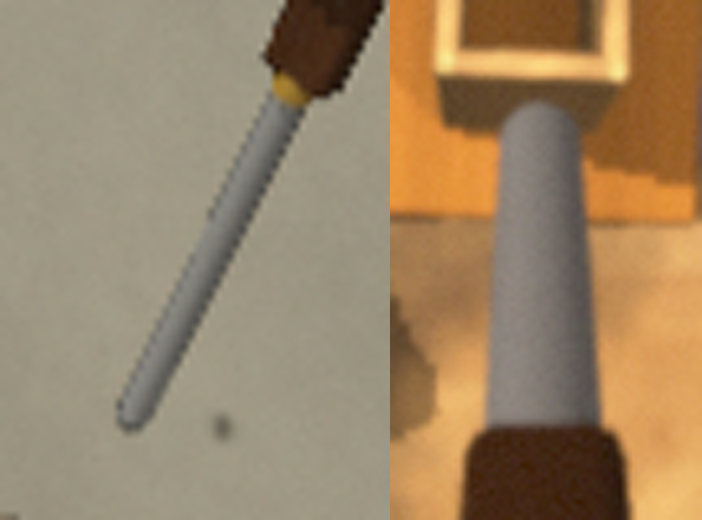

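```bash
cat > kin.py <<'E'
from plan import *
D=[([-1.33128575,.181523461,1.6079915,0,1.35381432,-.206296751],[.2478,-.51825,.2304],[-0.15570291,-0.68959247,-0.15693042,0.68963155]),
([-1.01,-0.05,1.74,0.22,1.32,0.41],[0.4356,-0.3463,0.3006],[0.047,0.791,0.03,-0.609]),
([-0.75,0.02,1.75,0.22,1.09,0.85],[0.55,-0.2683,0.2673],[-0.022,0.818,-0.047,-0.573]),
([-0.73,0.19,1.76,0.23,0.9,0.83],[0.5822,-0.2819,0.1742],[-0.019,0.818,-0.05,-0.573]),
([-0.74,0.05,1.77,0.22,1.02,0.84],[0.5569,-0.2697,0.2428],[-0.018,0.82,-0.051,-0.57]),
([-0.79,-0.14,1.72,0.21,1.26,0.85],[0.5146,-0.2619,0.3576],[-0.015,0.821,-0.053,-0.569])]
e=R.from_euler
def chain(q,s):
    A=e('z',q[0]); B=A*e('y',q[1]); C=B*e('y',q[2]); Dd=C*e('z',s[0]*q[3]); E=Dd*e('y',q[4]); F=E*e('z',s[1]*q[5]); return A,B,C,Dd,E,F
if __name__=='__main__':
    import itertools
    for s in itertools.product((1,-1),(1,-1)):
        Cs=[(chain(q,s)[5].inv()*Rq(np.array(r))) for q,_,r in D]
        m=R.concatenate(Cs).mean(); print(s,[round((m.inv()*c).magnitude(),3) for c in Cs], m.as_matrix().round(2).tolist())
E
python3 kin.py
```

```text
(1, 1) [0.002, 0.011, 0.003, 0.006, 0.008, 0.004] [[-0.0, -1.0, -0.0], [-0.0, 0.0, -1.0], [1.0, -0.0, -0.0]]
(1, -1) [1.721, 0.49, 0.387, 0.345, 0.375, 0.386] [[-0.0, -0.26, 0.97], [0.0, -0.97, -0.26], [1.0, 0.0, 0.0]]
(-1, 1) [0.358, 0.176, 0.087, 0.131, 0.099, 0.094] [[0.2, -0.96, 0.18], [0.25, -0.13, -0.96], [0.95, 0.23, 0.21]]
(-1, -1) [1.952, 0.574, 0.38, 0.42, 0.393, 0.304] [[-0.25, -0.09, 0.96], [0.26, -0.96, -0.02], [0.93, 0.25, 0.27]]
```

```bash
cat >> kin.py <<'E'
def fit():
    M=[];y=[]
    for q,p,r in D:
        A,B,C,Dd,E,F=[x.as_matrix() for x in chain(q,(1,1))]
        M.append(np.column_stack([A[:,1],A[:,2],B[:,2],C[:,2],E[:,2]])); y.append(p)
    M=np.vstack(M);y=np.hstack(y)
    x=np.linalg.lstsq(M,y,rcond=None)[0]; return x,M@x-y
X,RES=fit()
TC=np.array([[0,-1,0],[0,0,-1],[1,0,0.]])
def fk(q):
    A,B,C,Dd,E,F=[x.as_matrix() for x in chain(q,(1,1))]
    return X[0]*A[:,1]+X[1]*A[:,2]+X[2]*B[:,2]+X[3]*C[:,2]+X[4]*E[:,2], F@TC, A,B,C,E
LIM=np.array([[-2.99,2.99],[-0.89,2.07],[0.3,2.58],[-1.14,4.28],[0,2.63],[-3.12,3.12]])
from scipy.optimize import least_squares
def ik(p,Rm,q0):
    def f(q):
        pp,RR,*_=fk(q); return np.r_[(pp-p)*5,(R.from_matrix(RR).inv()*Rm).as_rotvec()]
    s=least_squares(f,np.clip(q0,LIM[:,0]+.01,LIM[:,1]-.01),bounds=(LIM[:,0],LIM[:,1])); return s.x,np.linalg.norm(s.fun)
if __name__=='__main__': print(X.round(4),np.abs(RES).max())
E
python3 kin.py | tail -1
python3 - <<'E'
from kin import *
q0=state()[2]['q']; FT=np.array([0.175,0,0.0045])
print(fk(q0)[0]-state()[0])
for lean in (35,40,45):
  tx=np.sin(np.radians(lean))*dx-np.cos(np.radians(lean))*np.array([0,0,1])
  y0=np.cross(tx,dy) 
  for spin in np.arange(-180,180,30):
    yy=R.from_rotvec(np.radians(spin)*tx).apply(dy)
    T=frame(tx,yy)
    foot=PC
    res=[ik(foot+np.r_[0,0,0.003]-T.apply(FT),T,qq) for qq in (q0,np.array([-.2,.3,1.8,-.6,1.2,.5]),np.array([.5,.3,1.8,.6,1.2,.5]),np.array([.5,.3,1.8,2.6,1.2,-1.5]))]
    b=min(res,key=lambda r:r[1])
    if b[1]<0.01: print(lean,spin,b[0].round(2),round(b[1],4),'camdir(-z)dryer',[round(float(-T.as_matrix()[:,2]@v),2) for v in (dx,dy,[0,0,1])])
E
```

```text
[0.1228 0.2906 0.348  0.5079 0.2894] 0.005221351411021979
[-0.00191559  0.00073567  0.0011137 ]
35 -120 [ 0.32  0.28  1.74 -0.67  1.16 -1.87] 0.0 camdir(-z)dryer [0.41, -0.87, 0.29]
35 -90 [ 0.33  0.29  1.75 -0.67  1.16 -1.35] 0.0 camdir(-z)dryer [0.0, -1.0, -0.0]
35 -60 [ 0.33  0.29  1.74 -0.67  1.16 -0.82] 0.0 camdir(-z)dryer [-0.41, -0.87, -0.29]
35 -30 [ 0.33  0.3   1.74 -0.67  1.16 -0.29] 0.0 camdir(-z)dryer [-0.71, -0.5, -0.5]
35 0 [ 0.33  0.3   1.73 -0.67  1.16  0.23] 0.0 camdir(-z)dryer [-0.82, -0.0, -0.57]
35 30 [ 0.33  0.31  1.72 -0.67  1.16  0.75] 0.0 camdir(-z)dryer [-0.71, 0.5, -0.5]
35 60 [ 0.33  0.31  1.72 -0.67  1.17  1.27] 0.0 camdir(-z)dryer [-0.41, 0.87, -0.29]
35 90 [ 0.33  0.31  1.72 -0.67  1.17  1.79] 0.0 camdir(-z)dryer [-0.0, 1.0, 0.0]
35 120 [ 0.32  0.3   1.72 -0.67  1.17  2.31] 0.0 camdir(-z)dryer [0.41, 0.87, 0.29]
35 150 [ 0.32  0.3   1.72 -0.67  1.16  2.83] 0.0 camdir(-z)dryer [0.71, 0.5, 0.5]
40 -120 [ 0.38  0.33  1.74 -0.77  1.19 -1.77] 0.0 camdir(-z)dryer [0.38, -0.87, 0.32]
40 -90 [ 0.38  0.33  1.74 -0.77  1.19 -1.24] 0.0 camdir(-z)dryer [-0.0, -1.0, 
[... 823 characters left out ...]
z)dryer [-0.0, -1.0, -0.0]
45 -60 [ 0.44  0.4   1.73 -0.85  1.22 -0.61] 0.0 camdir(-z)dryer [-0.35, -0.87, -0.35]
45 -30 [ 0.44  0.4   1.72 -0.85  1.22 -0.08] 0.0 camdir(-z)dryer [-0.61, -0.5, -0.61]
45 0 [ 0.44  0.41  1.71 -0.85  1.22  0.44] 0.0 camdir(-z)dryer [-0.71, 0.0, -0.71]
45 30 [ 0.44  0.41  1.71 -0.85  1.22  0.96] 0.0 camdir(-z)dryer [-0.61, 0.5, -0.61]
45 60 [ 0.44  0.42  1.7  -0.85  1.22  1.48] 0.0 camdir(-z)dryer [-0.35, 0.87, -0.35]
45 90 [ 0.44  0.41  1.7  -0.85  1.22  2.  ] 0.0 camdir(-z)dryer [-0.0, 1.0, -0.0]
45 120 [ 0.43  0.41  1.7  -0.85  1.22  2.52] 0.0 camdir(-z)dryer [0.35, 0.87, 0.35]
45 150 [ 0.43  0.4   1.71 -0.85  1.22  3.04] 0.0 camdir(-z)dryer [0.61, 0.5, 0.61]
```

```bash
cat > pan.py <<'E'
from kin import *
FT=np.array([0.175,0,0.0045]); LEAN=np.radians(40)
tx=np.sin(LEAN)*dx-np.cos(LEAN)*np.array([0,0,1])
TP=frame(tx,R.from_rotvec(np.radians(30)*tx).apply(dy))
def dr(v): v=np.asarray(v)-PC; return np.array([v@dx,v@dy,v[2]])
def wd(x,y,z): return PC+x*dx+y*dy+np.array([0,0,z])
def foot(p=None,r=None):
    if p is None: p,r,_=state()
    return dr(r.apply(FT)+p)
def tcpfor(x,y,z,T=None): return wd(x,y,z)-(T or TP).apply(FT)
E
python3 - <<'E'
from pan import *
p,r,o=state(); v1=np.array([0.40,-0.14,0.36]); 
rows(v1,r,0)
v2=tcpfor(-0.022,0,0.003)-0.14*tx; print('v2',v2, 'rot',(r.inv()*TP).as_rotvec().round(2)); 
rows(v2+[-.03,.05,.08],TP,0,v1,r,ang=0.13)
for t in np.linspace(0,1,6):
    Rt=r*R.from_rotvec((r.inv()*TP).as_rotvec()*t); q,e=ik(v1+t*(v2+[-.03,.05,.08]-v1),Rt,o['q']); print(q.round(2),round(e,4))
q,e=ik(tcpfor(-0.022,0,0.003),TP,q); print(q.round(2),e)
E
```

```text
5 rows
0 -1.1 -2.2 2.3 0.00 0.00 0.00; 0 -1.1 -2.2 2.3 0.00 0.00 0.00; 0 -1.1 -2.2 2.3 0.00 0.00 0.00; 0 -1.1 -2.2 2.3 0.00 0.00 0.00; 0 -1.1 -2.2 2.3 0.00 0.00 0.00
v2 [0.50560455 0.26037763 0.25779898] rot [-1.6  -0.46  0.44]
14 rows
0 0.1 -3.3 -0.2 -0.11 -0.03 0.03; 0 0.0 -3.2 -0.5 -0.11 -0.03 0.03; 0 -0.1 -3.1 -0.9 -0.11 -0.03 0.03; 0 -0.3 -3.0 -1.2 -0.11 -0.03 0.03; 0 -0.4 -2.8 -1.6 -0.11 -0.03 0.03; 0 -0.5 -2.6 -1.9 -0.11 -0.03 0.03; 0 -0.7 -2.4 -2.1 -0.11 -0.03 0.03; 0 -0.8 -2.1 -2.4 -0.11 -0.03 0.03; 0 -1.0 -1.8 -2.6 -0.11 -0.03 0.03; 0 -1.1 -1.5 -2.7 -0.11 -0.03 0.03
0 -1.2 -1.1 -2.8 -0.11 -0.03 0.03; 0 -1.4 -0.7 -2.9 -0.11 -0.03 0.03; 0 -1.5 -0.4 -2.9 -0.11 -0.03 0.03; 0 -1.6 0.0 -2.9 -0.11 -0.03 0.03
[-0.77 -0.63  2.09  0.2   1.39  0.89] 0.0
[-0.38 -0.57  2.05 -0.05  1.36  0.99] 0.0
[-0.01 -0.41  1.95 -0.28  1.39  1.08] 0.0
[ 0.29 -0.18  1.8  -0.45  1.46  1.09] 0.0
[ 0.51  0.07  1.6  -0.57  1.56  1.  ] 0.0
[ 0.68  0.33  1.36 -0.67  1.66  0.82] 0.0
[ 0.43  0.37  1.7  -0.75  1.22  0.88] 3.5147809370254482e-15
```

```bash
python3 -m creep '0 -1.2 -2.2 2.5 0 0 0; 0 -1.2 -2.2 2.6 0 0 0; 0 -1.2 -2.2 2.6 0 0 0; 0 -1.2 -2.2 2.6 0 0 0; 0 -1.2 -2.2 2.6 0 0 0'
python3 - <<'E'
from pan import *
p,r,o=state(); show(o)
v2=tcpfor(-0.022,0,0.003)-0.14*tx
rows(v2+[-.05,.05,.08],TP,0,ang=0.13)
E
```

```text
time_s: 6.8
eef_pos: [0.38, -0.1326, 0.3545]
eef_rot: [-0.02, 0.816, -0.049, -0.575]
wrist_force: [0.1, -0.8, -1.5]
opening: 0.157
t 6.8 pos [ 0.38   -0.1326  0.3545] q [-0.8  -0.6   2.05  0.2   1.42  0.86] F [ 0.1 -0.8 -1.5] T [ 0.09  0.23 -0.03] open 0.157
R cols [[0.334, -0.058, -0.941], [-0.104, -0.994, 0.024], [-0.937, 0.09, -0.338]]
14 rows
0 0.1 -3.2 -0.2 -0.11 -0.03 0.03; 0 -0.0 -3.2 -0.5 -0.11 -0.03 0.03; 0 -0.1 -3.1 -0.9 -0.11 -0.03 0.03; 0 -0.3 -3.0 -1.2 -0.11 -0.03 0.03; 0 -0.4 -2.8 -1.6 -0.11 -0.03 0.03; 0 -0.6 -2.6 -1.8 -0.11 -0.03 0.03; 0 -0.7 -2.3 -2.1 -0.11 -0.03 0.03; 0 -0.8 -2.0 -2.3 -0.11 -0.03 0.03; 0 -1.0 -1.7 -2.5 -0.11 -0.03 0.03; 0 -1.1 -1.4 -2.7 -0.11 -0.03 0.03
0 -1.2 -1.1 -2.8 -0.11 -0.03 0.03; 0 -1.4 -0.7 -2.8 -0.11 -0.03 0.03; 0 -1.5 -0.3 -2.8 -0.11 -0.03 0.03; 0 -1.6 0.0 -2.8 -0.11 -0.03 0.03
```

```bash
python3 -m creep '0 0.1 -3.2 -0.2 -0.11 -0.03 0.03; 0 0 -3.2 -0.5 -0.11 -0.03 0.03; 0 -0.1 -3.1 -0.9 -0.11 -0.03 0.03; 0 -0.3 -3.0 -1.2 -0.11 -0.03 0.03; 0 -0.4 -2.8 -1.6 -0.11 -0.03 0.03; 0 -0.6 -2.6 -1.8 -0.11 -0.03 0.03; 0 -0.7 -2.3 -2.1 -0.11 -0.03 0.03'
python3 - <<'E'
from pan import *
p,r,o=state(); show(o); print('foot',foot())
v2=tcpfor(-0.022,0,0.003)-0.14*tx
rows(v2+[-.04,.05,.06],TP,0,ang=0.13)
E
```

```text
time_s: 7.68
eef_pos: [0.4137, 0.0953, 0.34]
eef_rot: [0.348, 0.683, 0.091, -0.635]
wrist_force: [0.6, -0.9, -1.4]
opening: 0.154
t 7.67 pos [0.4137 0.0953 0.34  ] q [ 0.21 -0.28  1.88 -0.36  1.44  1.16] F [ 0.6 -0.9 -1.4] T [0.27 0.14 0.03] open 0.154
R cols [[0.177, -0.317, -0.932], [0.567, -0.741, 0.36], [-0.804, -0.592, 0.049]]
foot [-0.04613179 -0.14315168  0.16122994]
7 rows
0 -0.5 -2.0 -2.4 -0.11 -0.03 0.03; 0 -0.7 -1.7 -2.6 -0.11 -0.03 0.03; 0 -0.8 -1.3 -2.8 -0.11 -0.03 0.03; 0 -1.0 -1.0 -2.9 -0.11 -0.03 0.03; 0 -1.1 -0.6 -2.9 -0.11 -0.03 0.03; 0 -1.2 -0.2 -2.9 -0.11 -0.03 0.03; 0 -1.3 0.2 -2.9 -0.11 -0.03 0.03
```

```bash
python3 -m creep '0 -0.5 -2.0 -2.4 -0.11 -0.03 0.03; 0 -0.7 -1.7 -2.6 -0.11 -0.03 0.03; 0 -0.8 -1.3 -2.8 -0.11 -0.03 0.03; 0 -1.0 -1.0 -2.9 -0.11 -0.03 0.03; 0 -1.1 -0.6 -2.9 -0.11 -0.03 0.03; 0 -1.2 -0.2 -2.9 -0.11 -0.03 0.03; 0 -1.3 0.2 -2.9 -0.11 -0.03 0.03'
python3 - <<'E'
from pan import *
p,r,o=state(); show(o); print('foot',foot())
v2=tcpfor(-0.022,0,0.003)-0.14*tx
rows(v2,TP,0,ang=0.13)
for n in ('side','wrist'):
  im,d=ctrl.camera(n); cv2.imwrite(f'pics/{n}8.png',im)
E
```

```text
time_s: 8.55
eef_pos: [0.463, 0.3197, 0.3076]
eef_rot: [0.659, 0.424, 0.224, -0.58]
wrist_force: [1.0, -0.1, -1.2]
opening: 0.159
t 8.55 pos [0.463  0.3197 0.3076] q [ 0.72  0.31  1.43 -0.62  1.64  0.88] F [ 1.  -0.1 -1.2] T [ 0.53  0.15 -0.02] open 0.159
R cols [[0.227, -0.574, -0.786], [0.954, -0.032, 0.298], [-0.196, -0.818, 0.541]]
foot [-0.18747749 -0.01855665  0.15635928]
3 rows
0 2.8 0.9 0.4 0.00 -0.01 0.01; 0 2.8 0.9 0.4 0.00 -0.01 0.01; 0 2.8 0.9 0.4 0.00 -0.01 0.01
```

View pics/side8.png

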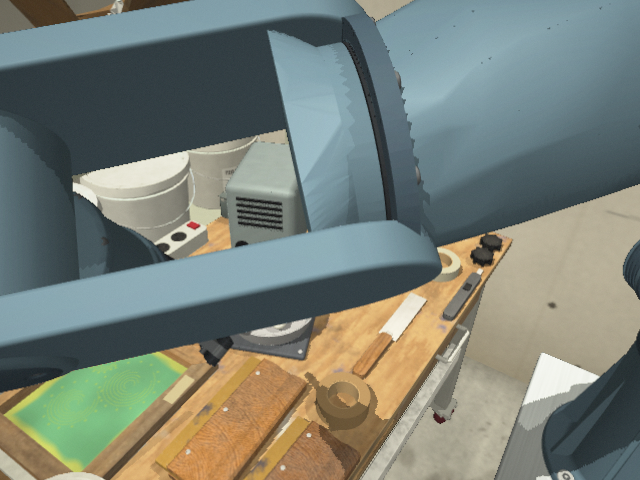

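View pics/wrist8.png

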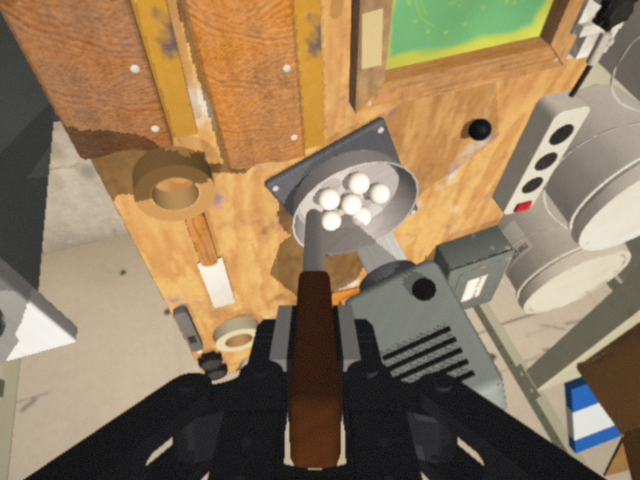

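The wrist view shows the pan at (355,205) with all six balls and the stick foot at about (314,213). The side view is blocked by the arm, so I'll refine the pan and ball positions from the wrist depth.

```bash
cat > wpan.py <<'E'
from pan import *
import sys
def look(tag):
    p,r,o=state(); im,d=ctrl.camera('wrist'); cv2.imwrite(f'pics/{tag}.png',im)
    W=cloud('wrist',d,ctrl.calibration('wrist'),o)
    Q=(W-PC)@np.stack([dx,dy,[0,0,1]],1)
    hsv=cv2.cvtColor(im,cv2.COLOR_BGR2HSV)
    L=r.inv().apply((W-p).reshape(-1,3)).reshape(480,640,3)
    stick=(np.hypot(L[...,1],L[...,2])<0.022)&(L[...,0]<0.19)
    ok=(np.hypot(Q[...,0],Q[...,1])<0.1)&(Q[...,2]<0.06)&(Q[...,2]>-0.03)&~stick
    rim=ok&(abs(Q[...,2]-0.032)<0.004)&(np.hypot(Q[...,0],Q[...,1])>0.072)
    P=Q[rim][:,:2]
    if len(P)>50:
        s=least_squares(lambda c:np.hypot(P[:,0]-c[0],P[:,1]-c[1])-0.0845,[0,0],loss='soft_l1',f_scale=0.002); print('pan centre in dryer frame est mm',(s.x*1000).round(1),len(P))
    fl=ok&(abs(Q[...,2])<0.006)&(np.hypot(Q[...,0],Q[...,1])<0.06)
    if fl.sum()>20: print('floor z mm',(np.median(Q[fl][:,2])*1000).round(1),fl.sum())
    m=ok&(hsv[...,1]<60)&(hsv[...,2]>110)&(Q[...,2]>0.01)&(Q[...,2]<0.034)&(np.hypot(Q[...,0],Q[...,1])<0.072)
    n,lab,st,_=cv2.connectedComponentsWithStats(cv2.erode(m.astype(np.uint8),np.ones((2,2))))
    cam=dr(r.apply(np.array(ctrl.calibration('wrist')['tool_from_camera'])[:3,3])+p)
    for k in range(1,n):
        if st[k,4]<25: continue
        G=Q[lab==k]; 
        s=least_squares(lambda c:np.sqrt((G[:,0]-c[0])**2+(G[:,1]-c[1])**2+(G[:,2]-c[2])**2)-0.014,np.r_[G.mean(0)[:2],.014],loss='soft_l1',f_scale=.001)
        print('ball px',(st[k,:2]+st[k,2:4]//2).tolist(),'n',st[k,4],'mm',(s.x*1000).round(0),'res',np.std(s.fun).round(4))
    print('foot mm',(foot(p,r)*1000).round(1)); show(o)
    return Q,L,im
if __name__=='__main__': look(sys.argv[1])
E
python3 wpan.py w9
```

```text
pan centre in dryer frame est mm [ 1.3 -1.3] 1419
floor z mm 1.6 1664
ball px [357, 198] n 881 mm [-13.  10.  24.] res 0.0124
ball px [380, 193] n 293 mm [12. 36. 15.] res 0.0007
ball px [330, 199] n 317 mm [-28. -23.  15.] res 0.0007
ball px [332, 220] n 281 mm [ 14. -37.  15.] res 0.0007
foot mm [-189.   -18.8  154. ]
t 8.65 pos [0.4623 0.321  0.3053] q [ 0.73  0.31  1.43 -0.62  1.64  0.89] F [ 0.2 -0.5 -1.5] T [0.51 0.17 0.02] open 0.158
R cols [[0.226, -0.574, -0.787], [0.955, -0.03, 0.296], [-0.194, -0.818, 0.541]]
```

```bash
python3 -m creep '0 2.5 1.0 0.4 0 -0.01 0.01; 0 2.5 0.9 0.4 0 -0.01 0.01; 0 2.4 0.9 0.4 0 -0.01 0.01; 0 0 0 0 0 0 0'
python3 - <<'E'
from wpan import *
Q,L,im=look('w10')
rows(tcpfor(-0.024,0,0.04),TP,0,step=0.02)
E
```

```text
time_s: 9.2
eef_pos: [0.5033, 0.262, 0.2612]
eef_rot: [0.668, 0.419, 0.207, -0.579]
wrist_force: [0.1, -0.0, -1.8]
opening: 0.156
pan centre in dryer frame est mm [ 1.4 -0.9] 1957
floor z mm 1.5 2497
ball px [333, 190] n 1233 mm [-13.  10.  24.] res 0.0125
ball px [359, 184] n 416 mm [12. 36. 15.] res 0.0007
ball px [299, 192] n 449 mm [-28. -23.  15.] res 0.0006
ball px [302, 216] n 260 mm [ 14. -37.  16.] res 0.0007
foot mm [-113.5   -2.3  114.4]
t 9.2 pos [0.5033 0.262  0.2612] q [ 0.63  0.32  1.53 -0.68  1.51  0.88] F [ 0.1 -0.  -1.8] T [0.52 0.2  0.01] open 0.156
R cols [[0.245, -0.6, -0.762], [0.947, -0.021, 0.321], [-0.208, -0.8, 0.563]]
6 rows
0 1.9 0.2 0.3 0.00 0.00 -0.00; 0 1.9 0.2 0.3 0.00 0.00 -0.00; 0 1.9 0.2 0.3 0.00 0.00 -0.00; 0 1.9 0.2 0.3 0.00 0.00 -0.00; 0 1.9 0.2 0.3 0.00 0.00 -0.00; 0 1.9 0.2 0.3 0.00 0.00 -0.00
```

View pics/w10.png

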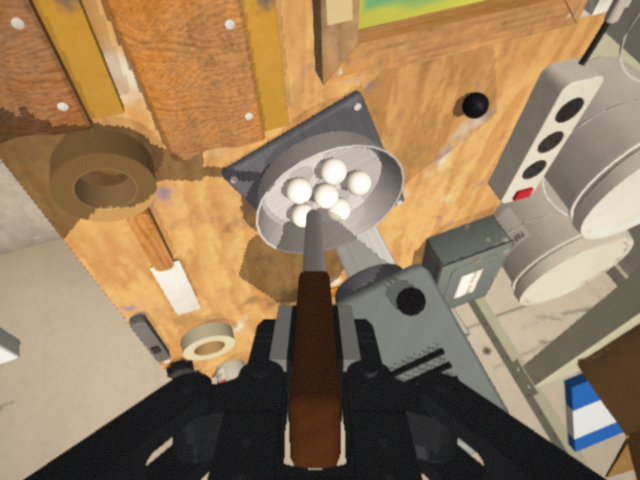

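```bash
python3 -m creep '0 1.9 0.2 0.3 0 0 0; 0 1.9 0.2 0.3 0 0 0; 0 1.9 0.2 0.3 0 0 0; 0 1.9 0.2 0.3 0 0 0; 0 1.9 0.2 0.3 0 0 0; 0 1.8 0.2 0.3 0 0 0; 0 0 0 0 0 0 0'
python3 - <<'E'
from wpan import *
Q,L,im=look('w11')
rows(tcpfor(-0.022,0,0.006),TP,0,step=0.008)
p,r,o=state()
# rod fit in tool frame
m=(abs(L[...,1])<0.02)&(abs(L[...,2])<0.02)&(L[...,0]>0.05)&(L[...,0]<0.2)
P=L[m]
for a in (0.06,0.1,0.14,0.165,0.172,0.178):
    G=P[abs(P[:,0]-a)<0.004]
    if len(G): print(a,len(G),np.median(G,0).round(4),G[:,2].min().round(4))
cv2.imwrite('pics/w11c.png',cv2.resize(im[130:290,220:430],(788,600),interpolation=cv2.INTER_CUBIC))
E
```

```text
time_s: 10.12
eef_pos: [0.5407, 0.175, 0.1856]
eef_rot: [0.668, 0.42, 0.207, -0.578]
wrist_force: [-0.5, 0.3, -1.7]
opening: 0.159
pan centre in dryer frame est mm [ 1.4 -0.7] 3553
floor z mm 1.5 4622
ball px [323, 171] n 682 mm [-27.  19.  15.] res 0.0006
ball px [358, 189] n 745 mm [12. 36. 15.] res 0.0006
ball px [275, 200] n 719 mm [-28. -23.  15.] res 0.0006
ball px [323, 215] n 1089 mm [12.  1. 21.] res 0.0047
ball px [285, 232] n 683 mm [ 14. -37.  15.] res 0.0005
foot mm [-19.1  -0.9  38.6]
t 10.12 pos [0.5407 0.175  0.1856] q [ 0.47  0.35  1.67 -0.74  1.29  0.87] F [-0.5  0.3 -1.7] T [ 0.49  0.19 -0.  ] open 0.159
R cols [[0.246, -0.598, -0.763], [0.946, -0.022, 0.322], [-0.209, -0.801, 0.561]]
5 rows
0 0.48 -0.23 -0.39 -0.00 0.00 -0.00; 0 0.48 -0.23 -0.39 -0.00 0.00 -0.00; 0 0.48 -0.23 -0.39 -0.00 0.00 -0.00; 0 0.48 -0.23 -0.39 -0.00 0.00 -0.00; 0 0.48 -0.23 -0.39 -0.00 0.00 -0.00
0.06 125 [0.0597 0.0003 0.0004] -0.0009
0.1 79 [0.1005 0.0003 0.0009] -0.0004
0.14 53 [ 0.1396 -0.0005  0.001 ] -0.0
0.165 44 [ 0.1651 -0.0006  0.0013] 0.0004
0.172 77 [ 0.1748  0.0054 -0.0178] -0.0199
0.178 276 [ 0.1781  0.0032 -0.0155] -0.0199
```

View pics/w11c.png

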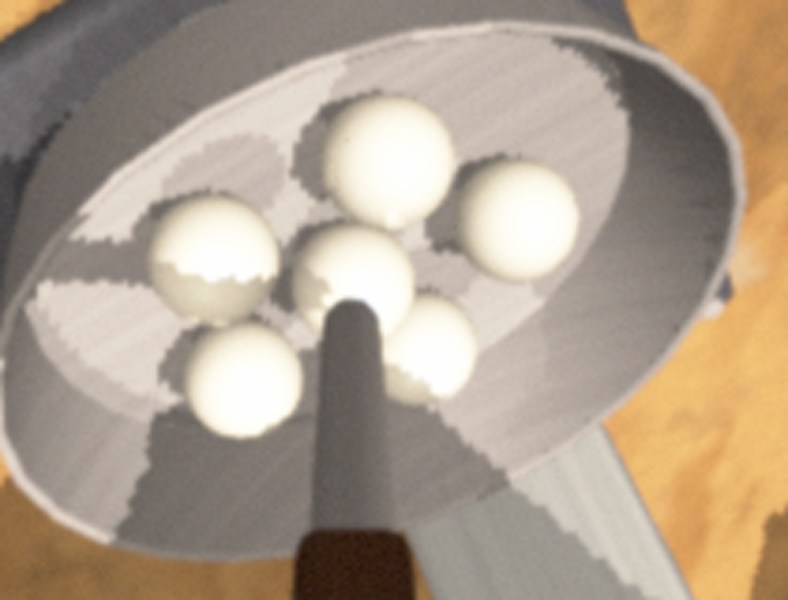

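Calibrated foot offset: the rod axis sits about 6.5 mm off in tool z. I'll come in along the stick axis through the gap between the two open-side balls.

```bash
sed -i 's/FT=np.array(\[0.175,0,0.0045\])/FT=np.array([0.176,-0.0005,0.0065])/' pan.py
python3 - <<'E'
from pan import *
print(foot())
p1=tcpfor(-0.047,-0.002,0.032); rows(p1,TP,0,step=0.008)
p2=tcpfor(-0.022,-0.002,0.005); rows(p2,TP,0,p1,TP,step=0.006)
E
```

```text
[-0.01777888 -0.00165114  0.03950228]
4 rows
0 -0.33 -0.34 -0.56 -0.00 0.00 -0.00; 0 -0.33 -0.34 -0.56 -0.00 0.00 -0.00; 0 -0.33 -0.34 -0.56 -0.00 0.00 -0.00; 0 -0.33 -0.34 -0.56 -0.00 0.00 -0.00
7 rows
0 0.53 0.01 0.02 0.00 0.00 0.00; 0 0.53 0.01 0.02 0.00 0.00 0.00; 0 0.53 0.01 0.02 0.00 0.00 0.00; 0 0.53 0.01 0.02 0.00 0.00 0.00; 0 0.53 0.01 0.02 0.00 0.00 0.00; 0 0.53 0.01 0.02 0.00 0.00 0.00; 0 0.53 0.01 0.02 0.00 0.00 0.00
```

```bash
python3 -m creep '0 -0.3 -0.35 -0.55 0 0 0; 0 -0.3 -0.35 -0.55 0 0 0; 0 -0.3 -0.35 -0.55 0 0 0; 0 -0.3 -0.35 -0.55 0 0 0; 0 0 0 0 0 0 0'
python3 - <<'E'
from pan import *
print(foot())
p2=tcpfor(-0.022,-0.002,0.008); rows(p2,TP,0,step=0.006)
E
```

```text
time_s: 10.8
eef_pos: [0.5288, 0.2052, 0.1796]
eef_rot: [0.669, 0.422, 0.207, -0.576]
wrist_force: [-0.5, 1.1, -0.5]
opening: 0.158
[-0.04981108 -0.00070232  0.03270113]
7 rows
0 0.53 0.03 0.08 -0.00 0.00 -0.00; 0 0.53 0.03 0.08 -0.00 0.00 -0.00; 0 0.53 0.03 0.08 -0.00 0.00 -0.00; 0 0.53 0.03 0.08 -0.00 0.00 -0.00; 0 0.53 0.03 0.08 -0.00 0.00 -0.00; 0 0.53 0.03 0.08 -0.00 0.00 -0.00; 0 0.53 0.03 0.08 -0.00 0.00 -0.00
```

```bash
python3 -m creep '0 0.5 0 0.1 0 0 0; 0 0.5 0 0.1 0 0 0; 0 0.5 0 0.1 0 0 0; 0 0.5 0 0.1 0 0 0; 0 0.5 0 0.1 0 0 0; 0 0.5 0 0.1 0 0 0; 0 0 0 0 0 0 0'
python3 - <<'E'
from wpan import *
Q,L,im=look('w12')
cv2.imwrite('pics/w12c.png',cv2.resize(im[130:310,200:430],(766,600),interpolation=cv2.INTER_CUBIC))
rows(tcpfor(-0.022,-0.002,0.003),TP,0,step=0.003)
E
```

```text
time_s: 11.68
eef_pos: [0.5356, 0.1798, 0.1584]
eef_rot: [0.669, 0.422, 0.207, -0.576]
wrist_force: [-0.4, 0.8, -0.8]
opening: 0.156
pan centre in dryer frame est mm [ 1.5 -0.9] 3655
floor z mm 1.5 2500
ball px [346, 202] n 464 mm [-27.  19.  15.] res 0.0005
ball px [375, 216] n 776 mm [12. 36. 15.] res 0.0006
ball px [288, 245] n 934 mm [-15. -33.  22.] res 0.0042
ball px [343, 242] n 1015 mm [15.  2. 24.] res 0.0042
foot mm [-23.7  -4.4  11.6]
t 11.68 pos [0.5356 0.1798 0.1584] q [ 0.48  0.38  1.68 -0.75  1.25  0.92] F [-0.4  0.8 -0.8] T [0.53 0.2  0.  ] open 0.156
R cols [[0.25, -0.596, -0.763], [0.945, -0.02, 0.325], [-0.209, -0.803, 0.558]]
4 rows
0 0.20 0.01 -0.11 -0.00 0.00 -0.00; 0 0.20 0.01 -0.11 -0.00 0.00 -0.00; 0 0.20 0.01 -0.11 -0.00 0.00 -0.00; 0 0.20 0.01 -0.11 -0.00 0.00 -0.00
```

View pics/w12c.png

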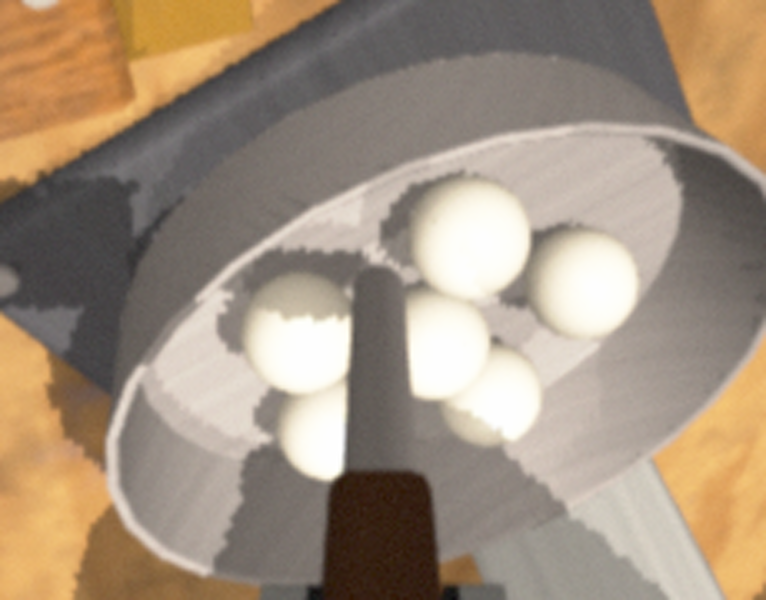

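```bash
python3 -m creep '0 0.2 0 -0.1 0 0 0; 0 0.2 0.05 -0.1 0 0 0; 0 0.2 0.05 -0.1 0 0 0; 0 0 0 0 0 0 0'
python3 - <<'E'
from pan import *
print(foot()); show(state()[2])
rows(tcpfor(0.0,-0.000,0.005),TP,0,step=0.005)
E
```

```text
time_s: 12.22
eef_pos: [0.5392, 0.1792, 0.1526]
eef_rot: [0.669, 0.422, 0.207, -0.576]
wrist_force: [0.2, 0.5, -1.4]
opening: 0.155
[-0.02184228 -0.00109638  0.0057338 ]
t 12.22 pos [0.5392 0.1792 0.1526] q [ 0.48  0.39  1.68 -0.75  1.24  0.92] F [ 0.2  0.5 -1.4] T [ 0.5   0.22 -0.03] open 0.155
R cols [[0.251, -0.595, -0.763], [0.945, -0.02, 0.326], [-0.209, -0.803, 0.558]]
5 rows
0 0.29 0.20 0.28 -0.00 0.00 -0.00; 0 0.29 0.20 0.28 -0.00 0.00 -0.00; 0 0.29 0.20 0.28 -0.00 0.00 -0.00; 0 0.29 0.20 0.28 -0.00 0.00 -0.00; 0 0.29 0.20 0.28 -0.00 0.00 -0.00
```

```bash
python3 -m creep '0 0.3 0.2 0.3 0 0 0; 0 0.3 0.2 0.3 0 0 0; 0 0.3 0.2 0.3 0 0 0; 0 0.3 0.2 0.3 0 0 0; 0 0.3 0.2 0.3 0 0 0; 0 0 0 0 0 0 0'
python3 - <<'E'
from wpan import *
Q,L,im=look('w13')
cv2.imwrite('pics/w13c.png',cv2.resize(im[130:310,200:430],(766,600),interpolation=cv2.INTER_CUBIC))
rows(tcpfor(0.001,0,0.0),TP,0,step=0.002)
E
```

```text
time_s: 12.98
eef_pos: [0.5501, 0.1562, 0.153]
eef_rot: [0.669, 0.422, 0.207, -0.576]
wrist_force: [0.6, 0.4, -1.2]
opening: 0.157
pan centre in dryer frame est mm [ 1.4 -0.7] 4326
floor z mm 1.4 4582
ball px [325, 187] n 601 mm [-27.  19.  15.] res 0.0005
ball px [363, 207] n 914 mm [12. 36. 15.] res 0.0005
ball px [276, 237] n 1767 mm [-15. -29.  22.] res 0.0046
ball px [339, 246] n 764 mm [31.  6. 30.] res 0.0036
foot mm [3.6 0.1 6.2]
t 12.97 pos [0.5501 0.1562 0.153 ] q [ 0.43  0.38  1.7  -0.76  1.21  0.89] F [ 0.6  0.4 -1.2] T [ 0.46  0.17 -0.  ] open 0.157
R cols [[0.251, -0.596, -0.763], [0.945, -0.02, 0.326], [-0.21, -0.803, 0.558]]
3 rows
0 0.10 -0.08 -0.15 -0.00 0.00 -0.00; 0 0.10 -0.08 -0.15 -0.00 0.00 -0.00; 0 0.10 -0.08 -0.15 -0.00 0.00 -0.00
```

View pics/w13c.png

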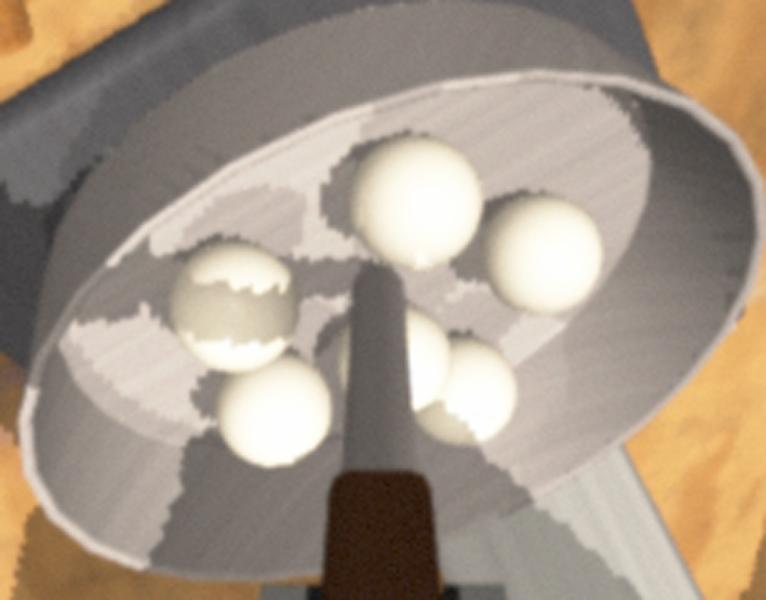

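```bash
python3 -m creep '0 0.1 -0.1 -0.15 0 0 0; 0 0.1 -0.1 -0.15 0 0 0; 0 0 0 0 0 0 0'
python3 - <<'E'
from pan import *
print(foot()); show(state()[2])
E
```

```text
time_s: 13.4
eef_pos: [0.5493, 0.1582, 0.1496]
eef_rot: [0.669, 0.422, 0.207, -0.576]
wrist_force: [-0.8, 0.6, 0.9]
opening: 0.155
[0.00158733 0.00030888 0.00283239]
t 13.4 pos [0.5493 0.1582 0.1496] q [ 0.44  0.39  1.7  -0.76  1.21  0.9 ] F [-0.8  0.6  0.9] T [ 0.12  0.32 -0.25] open 0.155
R cols [[0.252, -0.596, -0.763], [0.945, -0.019, 0.327], [-0.21, -0.803, 0.558]]
```

Floor felt: wrist Fz changed by about +2 N and the torque shifted. I'll press slightly more to be sure of the contact.

```bash
python3 -m creep '0 0.1 -0.05 -0.1 0 0 0; 0 0.1 -0.05 -0.05 0 0 0; 0 0 0 0 0 0 0'
python3 - <<'E'
from pan import *
print(foot()); show(state()[2])
E
```

```text
time_s: 13.78
eef_pos: [0.5491, 0.159, 0.1493]
eef_rot: [0.669, 0.422, 0.206, -0.576]
wrist_force: [-1.2, -0.4, 1.1]
opening: 0.154
[0.00109074 0.00051769 0.0027322 ]
t 13.78 pos [0.5491 0.159  0.1493] q [ 0.44  0.39  1.7  -0.76  1.21  0.91] F [-1.2 -0.4  1.1] T [-0.11  0.38 -0.33] open 0.154
R cols [[0.253, -0.597, -0.761], [0.944, -0.019, 0.329], [-0.211, -0.802, 0.559]]
```

```bash
python3 -m creep '0 0.3 -0.13 -0.22 0 0 0; 0 0 0 0 0 0 0'
python3 - <<'E'
from pan import *
print(foot()); show(state()[2])
E
```

```text
time_s: 14.02
eef_pos: [0.5509, 0.1603, 0.1482]
eef_rot: [0.67, 0.424, 0.204, -0.574]
wrist_force: [0.4, -0.4, 0.5]
opening: 0.158
[0.00079889 0.00354576 0.00180266]
t 14.03 pos [0.5509 0.1603 0.1482] q [ 0.44  0.39  1.69 -0.77  1.21  0.91] F [ 0.4 -0.4  0.5] T [ 0.03  0.07 -0.06] open 0.158
R cols [[0.258, -0.596, -0.76], [0.943, -0.017, 0.334], [-0.212, -0.803, 0.557]]
```

Run:
```python
from wpan import *
Q,L,im=look('w14')
p,r,o=state()
m=(abs(L[...,1])<0.02)&(abs(L[...,2])<0.02)&(L[...,0]>0.05)&(L[...,0]<0.2)
P=L[m]
for a in (0.06,0.1,0.14,0.16,0.168):
    G=P[abs(P[:,0]-a)<0.004]
    if len(G): print(a,len(G),np.median(G,0).round(4),G.min(0).round(4),G.max(0).round(4))
cv2.imwrite('pics/w14c.png',cv2.resize(im[130:310,200:430],(766,600),interpolation=cv2.INTER_CUBIC))
```

```text
pan centre in dryer frame est mm [ 1.5 -0.7] 4156
floor z mm 1.5 4129
ball px [328, 193] n 274 mm [-27.  19.  16.] res 0.0005
ball px [362, 216] n 905 mm [12. 36. 15.] res 0.0005
ball px [275, 246] n 1791 mm [-16. -29.  21.] res 0.0048
ball px [339, 252] n 776 mm [30.  0. 20.] res 0.0044
ball px [303, 247] n 31 mm [  2. -26.  15.] res 0.0006
foot mm [0.8 3.5 1.8]
t 14.03 pos [0.5509 0.1603 0.1482] q [ 0.44  0.39  1.69 -0.77  1.21  0.91] F [ 0.4 -0.4  0.5] T [ 0.03  0.07 -0.06] open 0.158
R cols [[0.258, -0.596, -0.76], [0.943, -0.017, 0.334], [-0.212, -0.803, 0.557]]
0.06 123 [0.0599 0.0003 0.0012] [ 0.056  -0.0054  0.0001] [0.064  0.0061 0.0051]
0.1 70 [0.0998 0.0003 0.0018] [ 0.0961 -0.0052  0.0006] [0.1035 0.0057 0.0049]
0.14 604 [ 0.1388  0.0022 -0.009 ] [ 0.136 -0.02  -0.02 ] [0.144  0.02   0.0157]
0.16 244 [ 0.1597 -0.0125 -0.0079] [ 0.156  -0.02   -0.0187] [0.164  0.0061 0.0081]
0.168 227 [ 0.1677 -0.0125  0.0025] [ 0.164  -0.02   -0.0197] [0.172  0.0199 0.0111]
```

View pics/w14c.png

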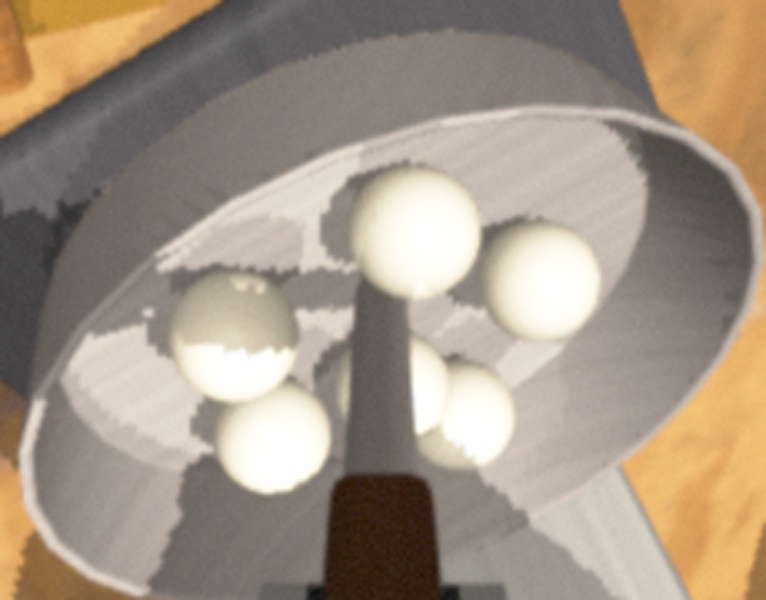

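```bash
sed -i 's/-0.0005,0.0065\])/-0.0005,0.0075])/' pan.py; python3 -m creep '0 0.3 -0.4 0 0 0 0'
python3 - <<'E'
from pan import *
print(foot()); show(state()[2])
E
python3 -m creep '0 0.3 -0.1 -0.2 0 0 0'
python3 - <<'E'
from pan import *
print(foot()); show(state()[2])
E
```

```text
time_s: 14.2
eef_pos: [0.5503, 0.1604, 0.1471]
eef_rot: [0.671, 0.426, 0.204, -0.571]
wrist_force: [-4.1, 11.5, 18.3]
opening: 0.157
[0.00104164 0.00368046 0.00128847]
t 14.2 pos [0.5503 0.1604 0.1471] q [ 0.44  0.39  1.7  -0.77  1.2   0.92] F [-4.1 11.5 18.3] T [-0.61 -0.67  0.33] open 0.157
R cols [[0.264, -0.594, -0.76], [0.941, -0.016, 0.339], [-0.214, -0.805, 0.554]]
time_s: 14.32
eef_pos: [0.552, 0.1616, 0.146]
eef_rot: [0.672, 0.428, 0.203, -0.57]
wrist_force: [-5.5, 7.3, 11.5]
opening: 0.156
[0.00080267 0.00645642 0.00027948]
t 14.32 pos [0.552  0.1616 0.146 ] q [ 0.44  0.39  1.7  -0.78  1.19  0.92] F [-5.5  7.3 11.5] T [-0.62  0.39 -0.57] open 0.156
R cols [[0.268, -0.593, -0.759], [0.939, -0.015, 0.344], [-0.215, -0.805, 0.552]]
```

Contact with the floor is unmistakable at 18 N, well under the limit. Next I'll lift slightly off hard pressure and stir.

```bash
cat > circ.py <<'E'
from pan import *
import sys
def gen(wps,n_ang=True):
    p,r,o=state(); show(o); f=foot(p,r); print('foot mm',(f*1000).round(1),'phase',np.degrees(np.arctan2(f[1],f[0])).round(0),'r',round(np.hypot(f[0],f[1])*1000,1))
    n=len(wps); rv=(r.inv()*TP).as_rotvec()/n; rv=np.round(rv,2)
    cp=p.copy(); cr=r; out=[]
    for w in wps:
        nr=cr*R.from_rotvec(rv)
        tgt=wd(*w)-nr.apply(FT)
        s=cr.inv().apply(tgt-cp)*100; s=np.round(s*20)/20
        out.append('0 '+' '.join(f'{v:g}' for v in s+0.0)+' '+' '.join(f'{v:g}' for v in rv+0.0))
        cp=cp+cr.apply(s/100); cr=nr
    print('; '.join(out))
def circ(a0,a1,n,z,r=0.028):
    return [(0.001+r*np.cos(t),r*np.sin(t),z) for t in np.radians(np.linspace(a0,a1,n+1)[1:])]
if __name__=='__main__':
    a0,a1,n,z=map(float,sys.argv[1:5]); gen(circ(a0,a1,int(n),z/1000,float(sys.argv[5])/1000 if len(sys.argv)>5 else .028))
E
python3 - <<'E'
from circ import *
f=foot()
gen([(f[0]*(1-t)+0.029*t,f[1]*(1-t),0.003) for t in (0.,.2,.4,.6,.8,1.)])
E
```

```text
t 14.32 pos [0.552  0.1616 0.146 ] q [ 0.44  0.39  1.7  -0.78  1.19  0.92] F [-5.5  7.3 11.5] T [-0.62  0.39 -0.57] open 0.156
R cols [[0.268, -0.593, -0.759], [0.939, -0.015, 0.344], [-0.215, -0.805, 0.552]]
foot mm [0.8 6.5 0.3] phase 83.0 r 6.5
0 -0.2 0.1 0.15 0 0 0; 0 0.35 0.1 0.45 0 0 0; 0 0.35 0.1 0.45 0 0 0; 0 0.4 0.1 0.4 0 0 0; 0 0.35 0.1 0.45 0 0 0; 0 0.35 0.1 0.45 0 0 0
```

```bash
python3 -m creep '0 -0.2 0.1 0.15 0 0 0; 0 0.35 0.1 0.45 0 0 0; 0 0.35 0.1 0.45 0 0 0; 0 0.4 0.1 0.4 0 0 0; 0 0.35 0.1 0.45 0 0 0; 0 0.35 0.1 0.45 0 0 0; 0 0 0 0 0 0 0' >/dev/null
python3 - <<'E'
from wpan import *
Q,L,im=look('w15')
m=(abs(L[...,1])<0.02)&(abs(L[...,2])<0.02)&(L[...,0]>0.05)&(L[...,0]<0.2)
P=L[m]
for a in (0.06,0.1,0.14,0.16,0.168):
    G=P[abs(P[:,0]-a)<0.004]
    if len(G): print(a,len(G),np.median(G,0).round(4),G.min(0).round(4),G.max(0).round(4))
cv2.imwrite('pics/w15c.png',cv2.resize(im[130:310,200:430],(766,600),interpolation=cv2.INTER_CUBIC))
E
```

```text
pan centre in dryer frame est mm [ 1.4 -0.7] 5164
floor z mm 1.5 6492
ball px [315, 174] n 1361 mm [-27.  19.  15.] res 0.0005
ball px [356, 193] n 1057 mm [12. 36. 15.] res 0.0005
ball px [270, 227] n 2735 mm [-10. -28.  22.] res 0.0077
ball px [337, 241] n 619 mm [53.  2. 15.] res 0.0006
foot mm [31.1 -1.4  1.3]
t 15.2 pos [0.5567 0.1304 0.1472] q [ 0.39  0.36  1.74 -0.79  1.15  0.89] F [-0.8 -0.5 -0.6] T [ 0.15  0.28 -0.08] open 0.156
R cols [[0.267, -0.592, -0.761], [0.94, -0.016, 0.342], [-0.215, -0.806, 0.552]]
0.06 123 [0.06   0.0003 0.002 ] [ 0.0561 -0.0054  0.0008] [0.064  0.0061 0.0058]
0.1 76 [0.1    0.0003 0.0031] [ 0.0961 -0.0052  0.0019] [0.1039 0.0063 0.0082]
0.14 61 [0.1408 0.0016 0.004 ] [ 0.1362 -0.0054 -0.0193] [0.1439 0.02   0.0077]
0.16 449 [ 0.1608 -0.0109 -0.0047] [ 0.156  -0.02   -0.0194] [0.164  0.0161 0.02  ]
0.168 733 [ 0.1682 -0.0006  0.0007] [ 0.164  -0.0199 -0.0199] [0.172  0.0195 0.02  ]
```

View pics/w15c.png

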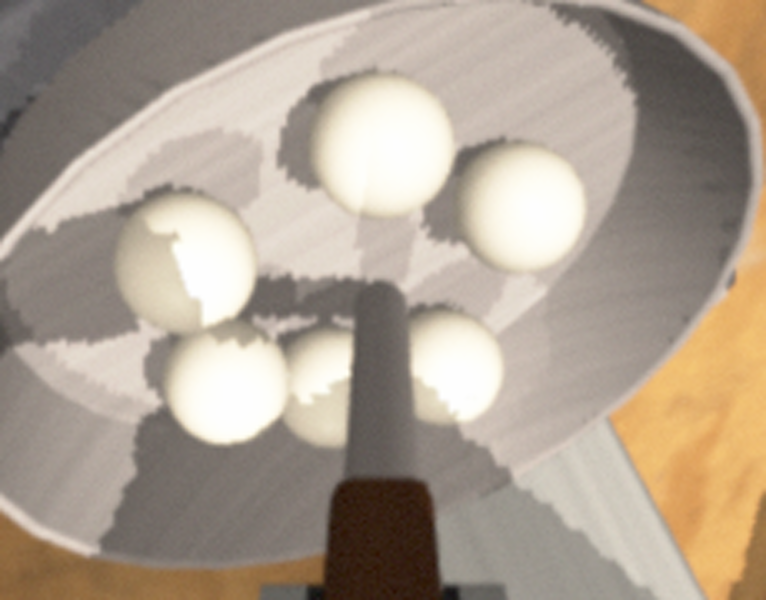

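The foot is on the post side at about x = +32 mm. All balls are in the pan, and the stick has swung slightly in the grip, so I've updated the foot offset. Starting the stirring.

```bash
sed -i 's/-0.0005,0.0075\])/-0.0005,0.0097])/' pan.py; python3 circ.py 0 120 10 3.5
```

```text
t 15.25 pos [0.5566 0.1306 0.1472] q [ 0.39  0.36  1.74 -0.79  1.16  0.89] F [-0.2 -0.8  0.8] T [ 0.05  0.13 -0.07] open 0.156
R cols [[0.267, -0.592, -0.761], [0.94, -0.016, 0.342], [-0.214, -0.806, 0.552]]
foot mm [32.4 -2.5  2.5] phase -4.0 r 32.5
0 -0.3 0.6 -0.65 0 0 0; 0 -0.15 0.4 -0.4 0 0 0; 0 -0.15 0.35 -0.45 0 0 0; 0 -0.25 0.2 -0.45 0 0 0; 0 -0.3 0.15 -0.5 0 0 0; 0 -0.35 0 -0.5 0 0 0; 0 -0.35 -0.1 -0.4 0 0 0; 0 -0.4 -0.25 -0.4 0 0 0; 0 -0.35 -0.3 -0.35 0 0 0; 0 -0.4 -0.4 -0.2 0 0 0
```

```bash
python3 -m creep '0 -0.2 0.5 -0.5 0 0 0; 0 -0.15 0.4 -0.4 0 0 0; 0 -0.15 0.35 -0.45 0 0 0; 0 -0.25 0.2 -0.45 0 0 0; 0 -0.3 0.15 -0.5 0 0 0; 0 -0.35 0 -0.5 0 0 0; 0 -0.35 -0.1 -0.4 0 0 0; 0 -0.4 -0.25 -0.4 0 0 0; 0 -0.35 -0.3 -0.35 0 0 0; 0 -0.4 -0.4 -0.2 0 0 0' >/dev/null; python3 circ.py 120 240 10 3.5
```

```text
t 16.5 pos [0.5635 0.1851 0.1477] q [ 0.47  0.43  1.63 -0.76  1.23  0.92] F [ 0.2  0.9 -0.8] T [0.5  0.17 0.01] open 0.155
R cols [[0.267, -0.592, -0.761], [0.94, -0.015, 0.341], [-0.214, -0.806, 0.552]]
foot mm [-15.4  24.8   3. ] phase 122.0 r 29.1
0 -0.2 -0.4 0.05 0 0 0; 0 -0.25 -0.55 0 0 0 0; 0 -0.2 -0.55 0.05 0 0 0; 0 -0.15 -0.55 0.15 0 0 0; 0 -0.05 -0.5 0.25 0 0 0; 0 0.05 -0.5 0.35 0 0 0; 0 0.1 -0.4 0.4 0 0 0; 0 0.15 -0.3 0.45 0 0 0; 0 0.25 -0.25 0.5 0 0 0; 0 0.3 -0.1 0.45 0 0 0
```

```bash
python3 -m creep '0 -0.2 -0.4 0.05 0 0 0; 0 -0.25 -0.55 0 0 0 0; 0 -0.2 -0.55 0.05 0 0 0; 0 -0.15 -0.55 0.15 0 0 0; 0 -0.05 -0.5 0.25 0 0 0; 0 0.05 -0.5 0.35 0 0 0; 0 0.1 -0.4 0.4 0 0 0; 0 0.15 -0.3 0.45 0 0 0; 0 0.25 -0.25 0.5 0 0 0; 0 0.3 -0.1 0.45 0 0 0' >/dev/null;  python3 - <<'E'
from wpan import *
Q,L,im=look('w16')
m=(abs(L[...,1])<0.012)&(L[...,2]>-0.004)&(abs(L[...,2])<0.02)&(L[...,0]>0.05)&(L[...,0]<0.2)
P=L[m]
for a in (0.06,0.1,0.14):
    G=P[abs(P[:,0]-a)<0.004]
    if len(G): print(a,len(G),np.median(G,0).round(4),G.min(0).round(4),G.max(0).round(4))
cv2.imwrite('pics/w16c.png',cv2.resize(im[130:310,200:430],(766,600),interpolation=cv2.INTER_CUBIC))
E
python3 circ.py 240 360 10 3.5
```

```text
pan centre in dryer frame est mm [ 1.3 -1.2] 4016
floor z mm 1.5 4888
ball px [413, 198] n 894 mm [10. 46. 15.] res 0.0006
ball px [321, 188] n 105 mm [-59. -16.  15.] res 0.0004
ball px [289, 242] n 554 mm [-21. -48.  15.] res 0.0006
ball px [358, 252] n 1572 mm [32. -9. 24.] res 0.0081
foot mm [-13.4 -28.3   3.5]
t 17.75 pos [0.5153 0.1629 0.1483] q [ 0.47  0.34  1.77 -0.77  1.2   0.95] F [ 0.4  0.5 -2.3] T [0.51 0.2  0.02] open 0.157
R cols [[0.266, -0.592, -0.761], [0.94, -0.015, 0.341], [-0.213, -0.806, 0.552]]
0.06 120 [0.0603 0.0003 0.0018] [ 0.056  -0.0054  0.0005] [0.064  0.0061 0.0056]
0.1 75 [0.0998 0.0003 0.0027] [ 0.0961 -0.0052  0.0018] [0.1039 0.0058 0.0058]
0.14 50 [0.1401 0.0002 0.0037] [ 0.136  -0.0054  0.0028] [0.1438 0.0058 0.007 ]
t 17.8 pos [0.5152 0.1623 0.1482] q [ 0.47  0.34  1.77 -0.77  1.2   0.95] F [-0.2  0.1 -1.8] T [ 0.4   0.2  -0.09] open 0.157
R cols [[0.265, -0.592, -0.761], [0.94, -0.016, 0.34], [-0.214, -0.806, 0.553]]
foot mm [-12.8 -28.8   3.5] phase -114.0 r 31.6
0 0.35 0.4 0.25 0 0 0; 0 0.35 0.1 0.4 0 0 0; 0 0.4 0.2 0.4 0 0 0; 0 0.35 0.35 0.35 0 0 0; 0 0.35 0.4 0.2 0 0 0; 0 0.35 0.45 0.15 0 0 0; 0 0.25 0.55 0.05 0 0 0; 0 0.2 0.55 -0.05 0 0 0; 0 0.1 0.55 -0.2 0 0 0; 0 0.05 0.5 -0.25 0 0 0
```

View pics/w16c.png

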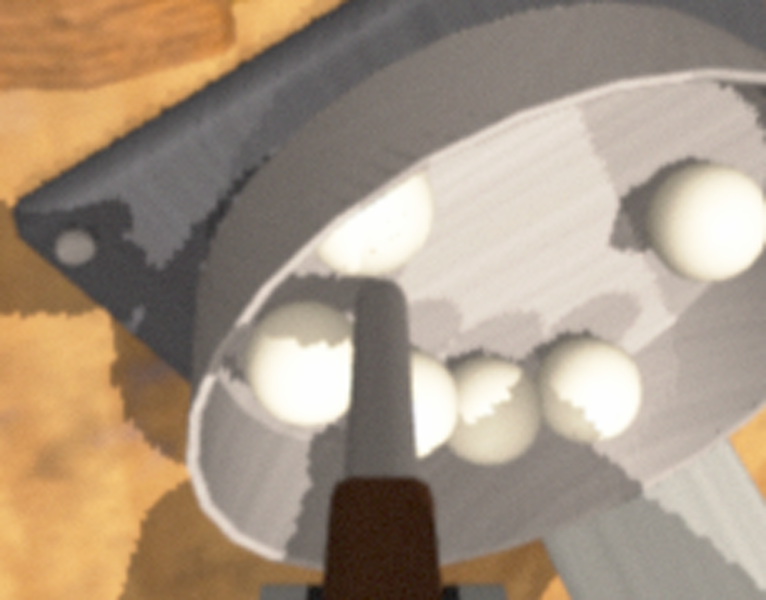

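Six balls are still in the pan and being pushed towards the wall. Continuing to stir.

```bash
python3 -m creep '0 0.35 0.2 0.3 0 0 0; 0 0.35 0.15 0.4 0 0 0; 0 0.4 0.2 0.4 0 0 0; 0 0.35 0.35 0.35 0 0 0; 0 0.35 0.4 0.2 0 0 0; 0 0.35 0.45 0.15 0 0 0; 0 0.25 0.55 0.05 0 0 0; 0 0.2 0.55 -0.05 0 0 0; 0 0.1 0.55 -0.2 0 0 0; 0 0.05 0.5 -0.25 0 0 0' >/dev/null; python3 circ.py 0 120 10 3.5
```

```text
t 19.05 pos [0.5596 0.1323 0.1479] q [ 0.39  0.37  1.72 -0.79  1.16  0.89] F [ 0.1 -0.9 -1. ] T [ 0.49  0.27 -0.02] open 0.154
R cols [[0.265, -0.592, -0.761], [0.94, -0.016, 0.341], [-0.214, -0.806, 0.552]]
foot mm [31.9  0.7  3.2] phase 1.0 r 31.9
0 -0.25 0.35 -0.45 0 0 0; 0 -0.1 0.4 -0.45 0 0 0; 0 -0.2 0.3 -0.45 0 0 0; 0 -0.25 0.25 -0.45 0 0 0; 0 -0.3 0.1 -0.5 0 0 0; 0 -0.3 0 -0.45 0 0 0; 0 -0.4 -0.1 -0.45 0 0 0; 0 -0.35 -0.2 -0.4 0 0 0; 0 -0.4 -0.35 -0.3 0 0 0; 0 -0.35 -0.4 -0.25 0 0 0
```

```bash
python3 -m creep '0 -0.2 0.35 -0.45 0 0 0; 0 -0.15 0.4 -0.45 0 0 0; 0 -0.2 0.3 -0.45 0 0 0; 0 -0.25 0.25 -0.45 0 0 0; 0 -0.3 0.1 -0.5 0 0 0; 0 -0.3 0 -0.45 0 0 0; 0 -0.4 -0.1 -0.45 0 0 0; 0 -0.35 -0.2 -0.4 0 0 0; 0 -0.4 -0.35 -0.3 0 0 0; 0 -0.35 -0.4 -0.25 0 0 0' >/dev/null; python3 circ.py 120 240 10 3.5
```

```text
t 20.3 pos [0.5643 0.1871 0.148 ] q [ 0.47  0.44  1.63 -0.76  1.23  0.92] F [ 0.5 -1.1 -1. ] T [0.49 0.24 0.  ] open 0.158
R cols [[0.265, -0.592, -0.761], [0.94, -0.016, 0.34], [-0.213, -0.806, 0.552]]
foot mm [-16.9  26.1   3.2] phase 123.0 r 31.1
0 -0.1 -0.5 0.25 0 0 0; 0 -0.25 -0.5 -0.05 0 0 0; 0 -0.2 -0.55 0.05 0 0 0; 0 -0.1 -0.55 0.15 0 0 0; 0 -0.05 -0.5 0.25 0 0 0; 0 0 -0.5 0.35 0 0 0; 0 0.1 -0.4 0.4 0 0 0; 0 0.2 -0.35 0.45 0 0 0; 0 0.25 -0.2 0.5 0 0 0; 0 0.3 -0.15 0.5 0 0 0
```

```bash
python3 -m creep '0 -0.1 -0.5 0.25 0 0 0; 0 -0.25 -0.5 -0.05 0 0 0; 0 -0.2 -0.55 0.05 0 0 0; 0 -0.1 -0.55 0.15 0 0 0; 0 -0.05 -0.5 0.25 0 0 0; 0 0 -0.5 0.35 0 0 0; 0 0.1 -0.4 0.4 0 0 0; 0 0.2 -0.35 0.45 0 0 0; 0 0.25 -0.2 0.5 0 0 0; 0 0.3 -0.15 0.5 0 0 0' >/dev/null; python3 circ.py 246 360 10 3.5
```

```text
t 21.55 pos [0.516  0.1621 0.149 ] q [ 0.47  0.33  1.77 -0.77  1.2   0.95] F [ 0.1  0.7 -1.6] T [0.46 0.21 0.03] open 0.154
R cols [[0.266, -0.592, -0.761], [0.94, -0.015, 0.341], [-0.214, -0.806, 0.552]]
foot mm [-12.3 -27.9   4.3] phase -114.0 r 30.5
0 0.55 0.3 0.4 0 0 0; 0 0.35 0.15 0.4 0 0 0; 0 0.35 0.25 0.35 0 0 0; 0 0.35 0.3 0.25 0 0 0; 0 0.3 0.45 0.2 0 0 0; 0 0.3 0.45 0.15 0 0 0; 0 0.25 0.5 0 0 0 0; 0 0.2 0.5 -0.05 0 0 0; 0 0.1 0.55 -0.2 0 0 0; 0 0.05 0.5 -0.25 0 0 0
```

```bash
python3 -m creep '0 0.45 0.25 0.35 0 0 0; 0 0.35 0.15 0.4 0 0 0; 0 0.35 0.25 0.35 0 0 0; 0 0.35 0.3 0.25 0 0 0; 0 0.3 0.45 0.2 0 0 0; 0 0.3 0.45 0.15 0 0 0; 0 0.25 0.5 0 0 0 0; 0 0.2 0.5 -0.05 0 0 0; 0 0.1 0.55 -0.2 0 0 0; 0 0.05 0.5 -0.25 0 0 0' >/dev/null; python3 wpan.py w17; python3 circ.py 0 120 10 3.5
```

```text
pan centre in dryer frame est mm [ 1.4 -0.5] 5049
floor z mm 1.5 7354
ball px [364, 187] n 1105 mm [ 9. 47. 15.] res 0.0005
ball px [231, 193] n 1160 mm [-54. -25.  15.] res 0.0005
ball px [226, 236] n 1218 mm [-21. -49.  15.] res 0.0005
ball px [336, 244] n 566 mm [54.  2. 15.] res 0.0006
ball px [274, 255] n 1562 mm [ 22. -37.  18.] res 0.0045
foot mm [31.   1.6  3.2]
t 22.8 pos [0.5601 0.1335 0.1479] q [ 0.39  0.37  1.72 -0.78  1.16  0.89] F [ 0.4  0.3 -1. ] T [ 0.47  0.25 -0.02] open 0.154
R cols [[0.265, -0.592, -0.761], [0.94, -0.016, 0.341], [-0.214, -0.806, 0.552]]
t 22.85 pos [0.5608 0.1337 0.1481] q [ 0.39  0.37  1.72 -0.79  1.16  0.89] F [-0.2  0.2 -1. ] T [0.56 0.2  0.06] open 0.156
R cols [[0.266, -0.592, -0.761], [0.94, -0.016, 0.341], [-0.214, -0.806, 0.552]]
foot mm [31.   2.5  3.3] phase 5.0 r 31.1
0 -0.2 0.2 -0.35 0 0 0; 0 -0.1 0.4 -0.4 0 0 0; 0 -0.15 0.35 -0.45 0 0 0; 0 -0.25 0.2 -0.45 0 0 0; 0 -0.3 0.15 -0.5 0 0 0; 0 -0.35 0 -0.5 0 0 0; 0 -0.35 -0.15 -0.4 0 0 0; 0 -0.4 -0.2 -0.4 0 0 0; 0 -0.4 -0.3 -0.35 0 0 0; 0 -0.35 -0.4 -0.2 0 0 0
```

View pics/w17.png

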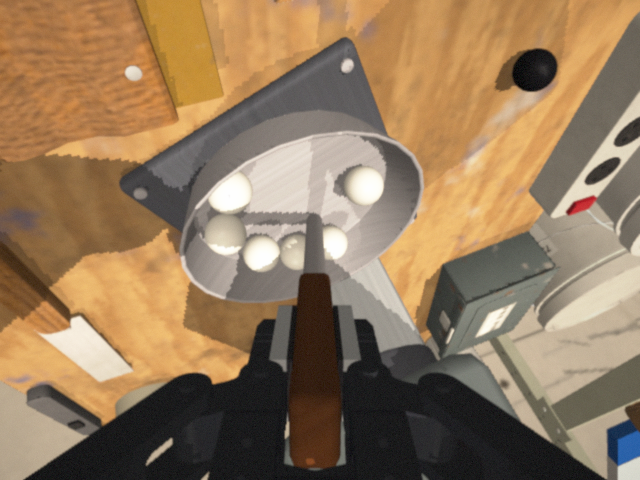

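Two turns are done and all six balls are in. The ball now at (9,47) mm has moved only about 11 mm from its start, so I'll take the third turn slightly wider to shift it clearly.

```bash
python3 circ.py 5 120 10 3.5 33
```

```text
t 22.85 pos [0.5608 0.1337 0.1481] q [ 0.39  0.37  1.72 -0.79  1.16  0.89] F [-0.2  0.2 -1. ] T [0.56 0.2  0.06] open 0.156
R cols [[0.266, -0.592, -0.761], [0.94, -0.016, 0.341], [-0.214, -0.806, 0.552]]
foot mm [31.   2.5  3.3] phase 5.0 r 31.1
0 0.1 0.65 -0.25 0 0 0; 0 -0.15 0.45 -0.45 0 0 0; 0 -0.25 0.35 -0.55 0 0 0; 0 -0.25 0.2 -0.55 0 0 0; 0 -0.35 0.1 -0.55 0 0 0; 0 -0.4 0 -0.5 0 0 0; 0 -0.45 -0.15 -0.5 0 0 0; 0 -0.4 -0.25 -0.45 0 0 0; 0 -0.45 -0.4 -0.35 0 0 0; 0 -0.4 -0.45 -0.25 0 0 0
```

```bash
python3 -m creep '0 0.1 0.65 -0.25 0 0 0; 0 -0.15 0.45 -0.45 0 0 0; 0 -0.25 0.35 -0.55 0 0 0; 0 -0.25 0.2 -0.55 0 0 0; 0 -0.35 0.1 -0.55 0 0 0; 0 -0.4 0 -0.5 0 0 0; 0 -0.45 -0.15 -0.5 0 0 0; 0 -0.4 -0.25 -0.45 0 0 0; 0 -0.45 -0.4 -0.35 0 0 0; 0 -0.4 -0.45 -0.25 0 0 0' >/dev/null; python3 circ.py 122 240 10 3.5 29
```

```text
t 24.1 pos [0.5671 0.1911 0.148 ] q [ 0.47  0.45  1.62 -0.76  1.23  0.92] F [ 0.1  0.5 -1. ] T [ 0.51  0.25 -0.08] open 0.155
R cols [[0.266, -0.591, -0.761], [0.94, -0.016, 0.341], [-0.214, -0.806, 0.552]]
foot mm [-19.6  30.3   3.2] phase 123.0 r 36.1
0 0 -0.8 0.5 0 0 0; 0 -0.25 -0.5 0 0 0 0; 0 -0.2 -0.55 0.1 0 0 0; 0 -0.15 -0.6 0.15 0 0 0; 0 0 -0.5 0.25 0 0 0; 0 0 -0.5 0.35 0 0 0; 0 0.1 -0.4 0.45 0 0 0; 0 0.2 -0.35 0.45 0 0 0; 0 0.25 -0.2 0.5 0 0 0; 0 0.3 -0.15 0.5 0 0 0
```

```bash
python3 -m creep '0 0 -0.7 0.4 0 0 0; 0 -0.25 -0.5 0 0 0 0; 0 -0.2 -0.55 0.1 0 0 0; 0 -0.15 -0.6 0.15 0 0 0; 0 0 -0.5 0.25 0 0 0; 0 0 -0.5 0.35 0 0 0; 0 0.1 -0.4 0.45 0 0 0; 0 0.2 -0.35 0.45 0 0 0; 0 0.25 -0.2 0.5 0 0 0; 0 0.3 -0.15 0.5 0 0 0' >/dev/null; python3 wpan.py w18;  python3 circ.py 246 362 10 3.5 28
```

```text
pan centre in dryer frame est mm [ 1.4 -1.1] 4031
floor z mm 1.5 5141
ball px [418, 192] n 894 mm [ 8. 53. 15.] res 0.0006
ball px [288, 241] n 693 mm [-21. -49.  15.] res 0.0057
ball px [358, 252] n 1467 mm [35. -9. 25.] res 0.0068
foot mm [-13.1 -27.3   4.5]
t 25.35 pos [0.5161 0.163  0.1492] q [ 0.47  0.34  1.77 -0.77  1.2   0.95] F [-0.2  0.4 -1.2] T [0.54 0.2  0.01] open 0.153
R cols [[0.267, -0.592, -0.761], [0.94, -0.015, 0.342], [-0.214, -0.806, 0.552]]
t 25.4 pos [0.5158 0.1624 0.1491] q [ 0.47  0.33  1.77 -0.77  1.2   0.95] F [ 0.2 -0.7 -1.3] T [ 0.41  0.26 -0.02] open 0.161
R cols [[0.267, -0.592, -0.76], [0.94, -0.015, 0.342], [-0.214, -0.806, 0.552]]
foot mm [-12.6 -28.1   4.5] phase -114.0 r 30.8
0 0.55 0.3 0.4 0 0 0; 0 0.4 0.15 0.4 0 0 0; 0 0.35 0.25 0.35 0 0 0; 0 0.35 0.35 0.3 0 0 0; 0 0.35 0.45 0.2 0 0 0; 0 0.25 0.45 0.1 0 0 0; 0 0.25 0.5 0 0 0 0; 0 0.2 0.55 -0.1 0 0 0; 0 0.1 0.55 -0.15 0 0 0; 0 0.05 0.5 -0.25 0 0 0
```

View pics/w18.png

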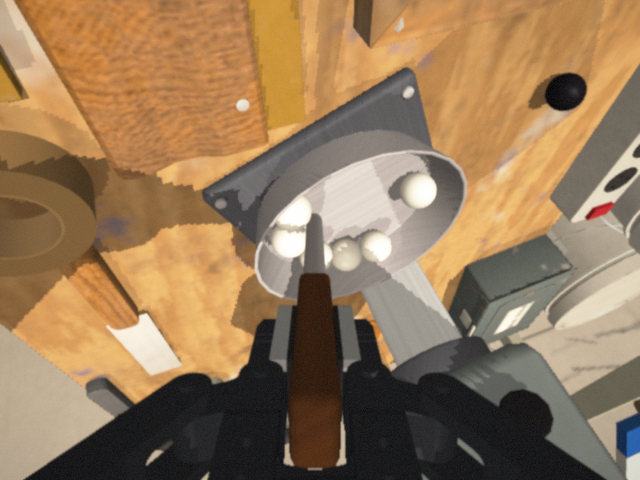

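```bash
python3 circ.py 244 362 10 3.5 33
```

```text
t 25.4 pos [0.5158 0.1624 0.1491] q [ 0.47  0.33  1.77 -0.77  1.2   0.95] F [ 0.2 -0.7 -1.3] T [ 0.41  0.26 -0.02] open 0.161
R cols [[0.267, -0.592, -0.76], [0.94, -0.015, 0.342], [-0.214, -0.806, 0.552]]
foot mm [-12.6 -28.1   4.5] phase -114.0 r 30.8
0 0.4 -0.15 0.5 0 0 0; 0 0.45 0.15 0.5 0 0 0; 0 0.45 0.3 0.45 0 0 0; 0 0.45 0.4 0.3 0 0 0; 0 0.35 0.5 0.25 0 0 0; 0 0.4 0.55 0.15 0 0 0; 0 0.25 0.6 0 0 0 0; 0 0.25 0.65 -0.1 0 0 0; 0 0.1 0.65 -0.2 0 0 0; 0 0.05 0.6 -0.3 0 0 0
```

```bash
python3 -m creep '0 0.4 -0.15 0.5 0 0 0; 0 0.45 0.15 0.5 0 0 0; 0 0.45 0.3 0.45 0 0 0; 0 0.45 0.4 0.3 0 0 0; 0 0.35 0.5 0.25 0 0 0; 0 0.4 0.55 0.15 0 0 0; 0 0.25 0.6 0 0 0 0; 0 0.25 0.65 -0.1 0 0 0; 0 0.1 0.65 -0.2 0 0 0; 0 0.05 0.6 -0.3 0 0 0' >/dev/null; python3 wpan.py w19;  python3 circ.py 2 120 10 3.5 29
```

```text
pan centre in dryer frame est mm [ 1.4 -0.6] 5262
floor z mm 1.4 9273
ball px [367, 177] n 1157 mm [ 8. 53. 15.] res 0.0005
ball px [214, 217] n 2523 mm [-41. -40.  22.] res 0.0048
ball px [334, 242] n 430 mm [54.  3. 15.] res 0.0005
ball px [291, 255] n 694 mm [ 49. -24.  15.] res 0.0006
ball px [256, 259] n 936 mm [ 26. -48.  15.] res 0.0005
foot mm [37.6  3.   3.1]
t 26.65 pos [0.5639 0.128  0.1478] q [ 0.38  0.37  1.72 -0.79  1.15  0.88] F [ 0.1  0.2 -0.6] T [ 0.48  0.15 -0.01] open 0.156
R cols [[0.266, -0.592, -0.761], [0.94, -0.016, 0.341], [-0.214, -0.806, 0.552]]
t 26.7 pos [0.5647 0.1282 0.148 ] q [ 0.38  0.37  1.72 -0.79  1.15  0.88] F [-0.1 -0.5 -1.4] T [0.58 0.22 0.02] open 0.155
R cols [[0.267, -0.592, -0.761], [0.94, -0.016, 0.342], [-0.215, -0.806, 0.552]]
foot mm [37.7  4.1  3.3] phase 6.0 r 37.9
0 -0.55 -0.05 -0.7 0 0 0; 0 -0.15 0.4 -0.4 0 0 0; 0 -0.2 0.3 -0.5 0 0 0; 0 -0.25 0.25 -0.45 0 0 0; 0 -0.3 0.1 -0.5 0 0 0; 0 -0.35 0 -0.5 0 0 0; 0 -0.35 -0.15 -0.45 0 0 0; 0 -0.4 -0.2 -0.4 0 0 0; 0 -0.4 -0.35 -0.3 0 0 0; 0 -0.35 -0.4 -0.25 0 0 0
```

View pics/w19.png

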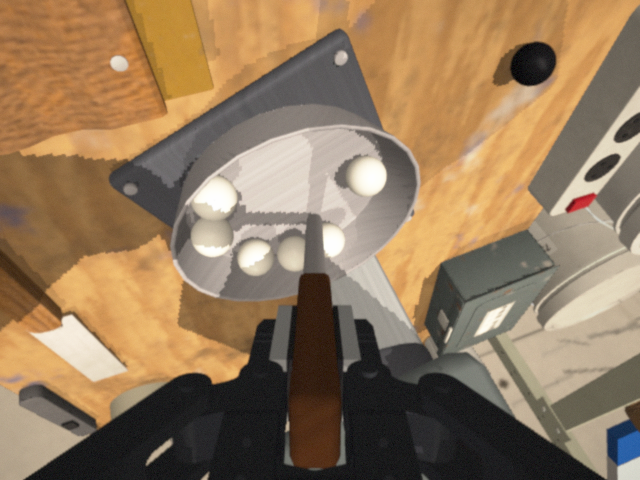

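Three turns are complete. All six balls are in the pan and every one is about 16 mm or more from its start. Next I'll withdraw along the stick axis.

```bash
python3 -m creep '0 -1 0 0 0 0 0; 0 -2 0 0 0 0 0; 0 -2.5 0 0 0 0 0; 0 -2.5 0 0 0 0 0; 0 -2.5 0 0 0 0 0; 0 -3 0 0 0 0 0; 0 -3 0 0 0 0 0; 0 -3 0 0 0 0 0'
python3 - <<'E'
from pan import *
show(state()[2]); print(foot())
E
```

```text
time_s: 27.7
eef_pos: [0.5066, 0.2519, 0.3068]
eef_rot: [0.671, 0.428, 0.205, -0.569]
wrist_force: [-0.0, -0.3, -2.1]
opening: 0.154
t 27.7 pos [0.5066 0.2519 0.3068] q [ 0.61  0.25  1.52 -0.69  1.53  0.83] F [-0.  -0.3 -2.1] T [ 0.49  0.22 -0.01] open 0.154
R cols [[0.268, -0.589, -0.763], [0.94, -0.015, 0.342], [-0.212, -0.808, 0.549]]
[-0.09924814 -0.00164881  0.1617645 ]
```

```bash
cat > slot.py <<'E'
from pan import *
SC=np.array([0.618,-0.2795,0.006]); sx=np.array([np.cos(np.radians(-7.7)),np.sin(np.radians(-7.7)),0]); sy=np.array([-sx[1],sx[0],0])
L8=np.radians(8); dd=np.sin(L8)*sx-np.cos(L8)*np.array([0,0,1])
TS=frame(dd,-sy)*R.from_rotvec([0,0.024,0])
def sl(v): v=np.asarray(v)-SC; return np.array([v@sx,v@sy,v[2]])
def sfoot():
    p,r,o=state(); return sl(r.apply(FT)+p), r.apply([1,0,.024])
def stcp(x,y,z): return SC+x*sx+y*sy+np.array([0,0,z])-TS.apply(FT)
E
python3 - <<'E'
from slot import *
p,r,o=state()
a=np.array([0.46,0.32,0.36]); rows(a,r,0)
b=np.array([0.39,-0.12,0.38]); print((r.inv()*TS).as_rotvec()); rows(b,TS,0,a,r,ang=.12)
c=stcp(0,0,0.15); print(c)
q=o['q']
for t in np.linspace(0,1,5):
    Rt=r*R.from_rotvec((r.inv()*TS).as_rotvec()*t); q,e=ik(a+t*(b-a),Rt,q); print(q.round(2),round(e,4))
for z in (.15,.08,.01):
    q,e=ik(stcp(0,0,z),TS,q); print(q.round(2),round(e,4))
E
```

```text
3 rows
0 -3.1 -0.9 -0.5 0.00 0.00 0.00; 0 -3.1 -0.9 -0.5 0.00 0.00 0.00; 0 -3.1 -0.9 -0.5 0.00 0.00 0.00
[ 1.56718166  0.29751646 -0.63551242]
15 rows
0 1.5 -0.4 2.5 0.10 0.02 -0.04; 0 1.5 -0.0 2.6 0.10 0.02 -0.04; 0 1.4 0.3 2.6 0.10 0.02 -0.04; 0 1.3 0.6 2.6 0.10 0.02 -0.04; 0 1.2 1.0 2.5 0.10 0.02 -0.04; 0 1.1 1.3 2.4 0.10 0.02 -0.04; 0 1.0 1.6 2.3 0.10 0.02 -0.04; 0 0.9 1.8 2.1 0.10 0.02 -0.04; 0 0.8 2.1 2.0 0.10 0.02 -0.04; 0 0.7 2.3 1.7 0.10 0.02 -0.04
0 0.5 2.5 1.5 0.10 0.02 -0.04; 0 0.4 2.7 1.2 0.10 0.02 -0.04; 0 0.3 2.8 1.0 0.10 0.02 -0.04; 0 0.1 2.9 0.7 0.10 0.02 -0.04; 0 -0.0 3.0 0.4 0.10 0.02 -0.04
[ 0.59900576 -0.27743643  0.33122928]
[ 0.71  0.3   1.35 -0.68  1.69  0.83] 0.0
[ 0.49  0.03  1.59 -0.53  1.62  1.04] 0.0
[ 0.19 -0.23  1.78 -0.37  1.56  1.13] 0.0
[-0.21 -0.42  1.9  -0.16  1.54  1.11] 0.0
[-0.67 -0.49  1.93  0.08  1.56  1.04] 0.0
[-0.66  0.28  1.31  0.08  1.41  1.04] 0.0
[-0.66  0.29  1.43  0.09  1.28  1.03] 0.0
[-0.66  0.34  1.52  0.09  1.15  1.02] 0.0
```

```bash
python3 -m creep '0 -3.1 -0.9 -0.5 0 0 0; 0 -3.1 -0.9 -0.5 0 0 0; 0 -3.0 -0.9 -0.5 0 0 0; 0 1.5 -0.4 2.5 0.1 0.02 -0.04; 0 1.5 0 2.6 0.1 0.02 -0.04; 0 1.4 0.3 2.6 0.1 0.02 -0.04; 0 1.3 0.6 2.6 0.1 0.02 -0.04; 0 1.2 1.0 2.5 0.1 0.02 -0.04' >/dev/null
python3 - <<'E'
from slot import *
p,r,o=state(); show(o)
b=np.array([0.39,-0.12,0.38]); rows(b,TS,0,ang=.12)
E
```

```text
t 28.7 pos [0.4275 0.1812 0.3787] q [ 0.46 -0.07  1.65 -0.48  1.63  1.1 ] F [-0.7 -0.6 -1. ] T [ 0.36  0.09 -0.01] open 0.157
R cols [[0.148, -0.438, -0.887], [0.763, -0.52, 0.384], [-0.629, -0.733, 0.257]]
10 rows
0 1.3 1.3 2.4 0.11 0.02 -0.04; 0 1.1 1.6 2.3 0.11 0.02 -0.04; 0 1.0 1.9 2.2 0.11 0.02 -0.04; 0 0.9 2.1 2.0 0.11 0.02 -0.04; 0 0.8 2.4 1.7 0.11 0.02 -0.04; 0 0.7 2.6 1.5 0.11 0.02 -0.04; 0 0.5 2.7 1.2 0.11 0.02 -0.04; 0 0.4 2.9 0.9 0.11 0.02 -0.04; 0 0.3 3.0 0.6 0.11 0.02 -0.04; 0 0.1 3.0 0.3 0.11 0.02 -0.04
```

```bash
python3 -m creep '0 1.3 1.3 2.4 0.11 0.02 -0.04; 0 1.1 1.6 2.3 0.11 0.02 -0.04; 0 1.0 1.9 2.2 0.11 0.02 -0.04; 0 0.9 2.1 2.0 0.11 0.02 -0.04; 0 0.8 2.4 1.7 0.11 0.02 -0.04; 0 0.7 2.6 1.5 0.11 0.02 -0.04; 0 0.5 2.7 1.2 0.11 0.02 -0.04; 0 0.4 2.9 0.9 0.11 0.02 -0.04; 0 0.3 3.0 0.6 0.11 0.02 -0.04; 0 0.1 3.0 0.3 0.11 0.02 -0.04' >/dev/null
python3 - <<'E'
from slot import *
p,r,o=state(); show(o)
rows(stcp(-0.02,0,0.18),TS,0,ang=.12)
E
```

```text
t 29.95 pos [ 0.3771 -0.1192  0.3892] q [-0.72 -0.51  1.91  0.13  1.57  1.03] F [ 0.9 -0.1 -0.8] T [-0.02  0.11 -0.07] open 0.155
R cols [[0.216, -0.015, -0.976], [-0.169, -0.985, -0.022], [-0.962, 0.17, -0.215]]
8 rows
0 0.9 1.5 -2.7 -0.00 -0.01 0.00; 0 0.9 1.5 -2.7 -0.00 -0.01 0.00; 0 0.9 1.5 -2.7 -0.00 -0.01 0.00; 0 0.9 1.5 -2.7 -0.00 -0.01 0.00; 0 0.9 1.5 -2.7 -0.00 -0.01 0.00; 0 0.8 1.6 -2.7 -0.00 -0.01 0.00; 0 0.8 1.6 -2.7 -0.00 -0.01 0.00; 0 0.8 1.6 -2.7 -0.00 -0.01 0.00
```

```bash
python3 -m creep '0 0.9 1.5 -2.7 0 -0.01 0; 0 0.9 1.5 -2.7 0 -0.01 0; 0 0.9 1.5 -2.7 0 -0.01 0; 0 0.9 1.5 -2.7 0 -0.01 0; 0 0.9 1.5 -2.7 0 -0.01 0; 0 0.8 1.6 -2.7 0 -0.01 0; 0 0.8 1.6 -2.7 0 -0.01 0; 0 0.8 1.6 -2.7 0 -0.01 0; 0 0 0 0 0 0 0' >/dev/null
python3 - <<'E'
from slot import *
p,r,o=state(); show(o); print(sfoot())
for n in ('side','wrist'):
  im,d=ctrl.camera(n); cv2.imwrite(f'pics/{n}20.png',im)
  W=cloud(n,d,ctrl.calibration(n),o); L=r.inv().apply((W-p).reshape(-1,3)).reshape(480,640,3)
  m=(abs(L[...,1])<0.02)&(abs(L[...,2])<0.025)&(L[...,0]>0.05)&(L[...,0]<0.22); P=L[m]
  for a in (0.06,0.1,0.14,0.16,0.17,0.175,0.18):
    G=P[abs(P[:,0]-a)<0.004]
    if len(G): print(n,a,len(G),np.median(G,0).round(4),G.min(0).round(4),G.max(0).round(4))
  if n=='wrist':
    vv,uu=np.mgrid[0:480,0:640]
    Q=(W-SC)@np.stack([sx,sy,[0,0,1]],1)
    k=(abs(Q[...,0])<.05)&(abs(Q[...,1])<.04)&(abs(Q[...,2]-.11)<.005); G=Q[k]; print('slot top in slot frame',len(G),G.min(0).round(4),G.max(0).round(4),cv2.minAreaRect((G[:,:2]*1000).astype(np.float32)))
  else:
    Q=(W-SC)@np.stack([sx,sy,[0,0,1]],1)
    k=(abs(Q[...,0])<.05)&(abs(Q[...,1])<.04)&(abs(Q[...,2]-.11)<.005); G=Q[k]; print('side slot top',len(G),cv2.minAreaRect((G[:,:2]*1000).astype(np.float32)))
E
```

```text
t 31.07 pos [ 0.5817 -0.2765  0.3692] q [-0.67  0.17  1.35  0.08  1.5   1.06] F [-0.5  0.  -1.3] T [ 0.03  0.15 -0.05] open 0.154
R cols [[0.141, -0.007, -0.99], [-0.16, -0.987, -0.015], [-0.977, 0.16, -0.14]]
(array([-0.02125692,  0.00095577,  0.18758854]), array([ 0.11709508, -0.00336572, -0.99340496]))
side 0.06 23 [ 0.0606 -0.0046  0.0074] [ 0.0564 -0.0085  0.0001] [0.0637 0.0033 0.0116]
side 0.1 22 [ 0.0999 -0.0058  0.0093] [ 0.0962 -0.0086 -0.0001] [0.104  0.0017 0.0126]
side 0.14 19 [ 0.1403 -0.0045  0.0106] [ 0.1366 -0.0069  0.0027] [0.1425 0.0027 0.0136]
side 0.16 21 [ 0.1603 -0.004   0.0106] [ 0.1564 -0.0079  0.0023] [0.1636 0.0021 0.0142]
side 0.17 16 [ 0.1684 -0.0041  0.0107] [ 0.1666 -0.0081  0.0036] [ 0.1718 -0.0009  0.0141]
side 0.175 6 [ 0.1716 -0.0037  0.0097] [ 0.1712 -0.0062  0.0056] [0.1772 0.0006 0.0131]
side 0.18 1 [0.1772 0.0006 0.0091] [0.1772 0.0006 0.0091] [0.1772 0.0006 0.0091]
side slot top 192 ((-0.21114349365234375, 1.5196552276611328), (40.58462142944336, 61.634281158447266), 88.37606048583984)
wrist 0.06 119 [ 0.0596  0.0015 -0.0002] [ 0.0562 -0.0047 -0.0011] [0.0639 0.0068 0.0046]
wrist 0.1 73 [0.1    0.0016 0.0013] [ 0.0961 -0.0045  0.    ] [0.1039 0.0071 0.005 ]
wrist 0.14 47 [0.1399 0.001  0.0023] [ 0.1362 -0.0046  0.0013] [0.144  0.0066 0.0065]
wrist 0.16 42 [0.1597 0.0013 0.0032] [ 0.1562 -0.0043  0.0019] [0.1634 0.0069 0.0065]
wrist 0.17 17 [0.1683 0.0009 0.0036] [ 0.1663 -0.0044  0.0023] [0.1691 0.007  0.0068]
slot top in slot frame 927 [-0.0297 -0.0193  0.1051] [0.0302 0.0167 0.1125] ((0.2573280334472656, -1.298095703125), (59.96318817138672, 35.921146392822266), 2.028183916991111e-05)
```

View pics/side20.png

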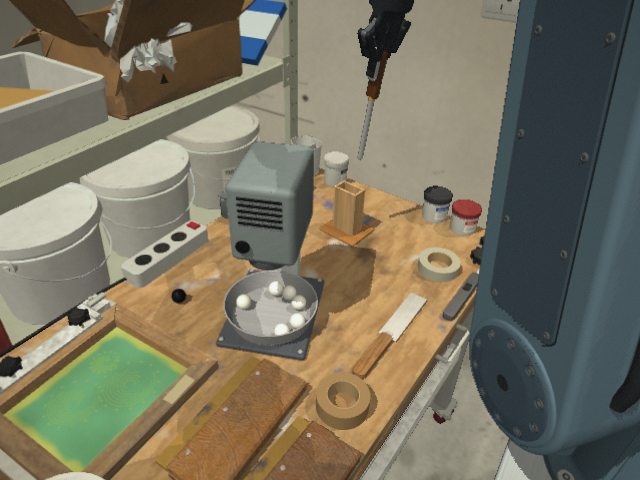

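View pics/wrist20.png

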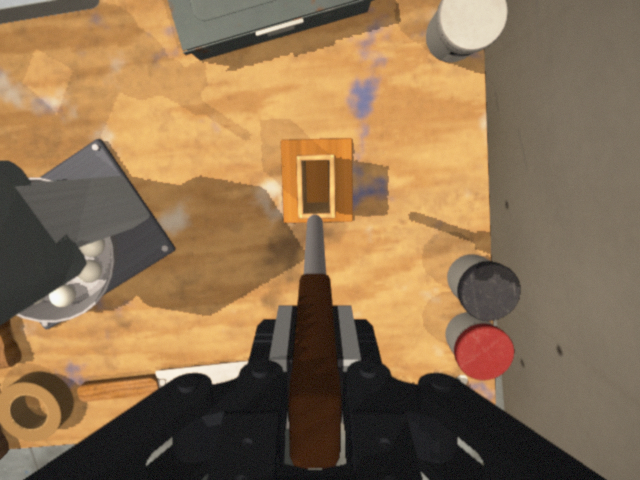

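The wrist view gives the slot top as exactly 60x36 mm with the yaw confirmed, and gives the rod axis too. I'll align above the slot with updated offsets.

```bash
sed -i 's/-0.0005,0.0097\])/0.0012,0.0086])/' pan.py; sed -i 's/0.024/0.031/; s/,\.024\]/,.031]/; s/0.618,-0.2795,0.006/0.6181,-0.2808,0.006/' slot.py
python3 - <<'E'
from slot import *
p,r,o=state(); print(sfoot())
fin=stcp(0.008,0,0.004)
rows(fin-0.135*dd,TS,0,step=.02)
E
```

```text
(array([-0.02110843,  0.0011225 ,  0.1889699 ]), array([ 0.11174291, -0.00300324, -0.99421602]))
3 rows
0 1.7 -0.0 0.1 -0.01 0.01 0.00; 0 1.7 -0.0 0.1 -0.01 0.01 0.00; 0 1.7 -0.0 0.1 -0.01 0.01 0.00
```

```bash
python3 -m creep '0 1.7 0 0.1 -0.01 0.01 0; 0 1.7 0 0.1 -0.01 0.01 0; 0 1.7 0 0.1 -0.01 0.01 0; 0 0 0 0 0 0 0' >/dev/null
python3 - <<'E'
from slot import *
p,r,o=state(); print(sfoot(),dd)
fin=stcp(0.008,0,0.004)
im,d=ctrl.camera('wrist'); cv2.imwrite('pics/w21.png',im)
rows(fin-0.125*dd,TS,0,step=.01)
rows(fin-0.04*dd,TS,0,fin-0.125*dd,TS,step=.02)
E
```

```text
(array([-0.01243943,  0.00526098,  0.1431881 ]), array([ 0.1454758 , -0.01092956, -0.98978702])) [ 0.1379182  -0.01864727 -0.99026807]
2 rows
0 0.85 0.18 -0.02 0.00 -0.00 0.00; 0 0.85 0.18 -0.03 0.00 -0.00 0.00
5 rows
0 1.7 -0.0 0.1 0.00 0.00 0.00; 0 1.7 -0.0 0.1 0.00 0.00 0.00; 0 1.7 -0.0 0.1 0.00 0.00 0.00; 0 1.7 -0.0 0.1 0.00 0.00 0.00; 0 1.7 -0.0 0.1 0.00 0.00 0.00
```

View pics/w21.png

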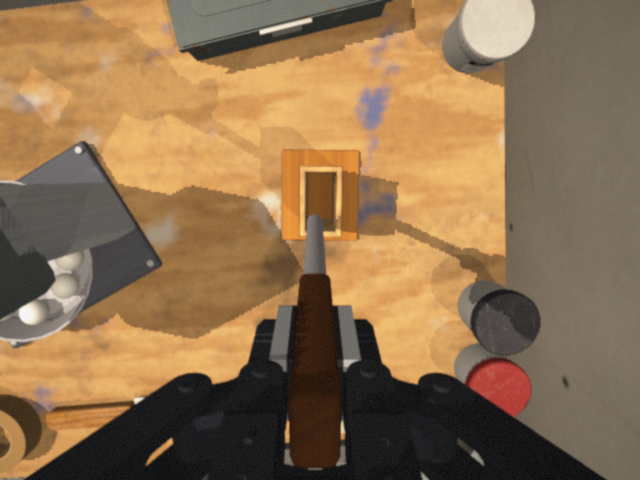

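```bash
python3 -m creep '0 0.4 0.3 0 0 0 0; 0 0.4 0.2 0 0 0 0; 0 0.5 0.05 0 0 0 0; 0 0 0 0 0 0 0' >/dev/null
python3 - <<'E'
from slot import *
p,r,o=state(); print(sfoot(),dd)
fin=stcp(0.008,0,0.004)
im,d=ctrl.camera('wrist'); cv2.imwrite('pics/w22.png',im[120:320,200:440])
rows(fin-0.085*dd,TS,0,step=.01)
E
```

```text
(array([-0.00785618, -0.00157278,  0.13457138]), array([ 0.15041344, -0.01498687, -0.98899555])) [ 0.1379182  -0.01864727 -0.99026807]
5 rows
0 0.94 -0.05 0.05 0.00 -0.00 0.00; 0 0.94 -0.05 0.05 0.00 -0.00 0.00; 0 0.94 -0.05 0.05 0.00 -0.00 0.00; 0 0.94 -0.05 0.04 0.00 -0.00 0.00; 0 0.94 -0.05 0.04 0.00 -0.00 0.00
```

View pics/w22.png

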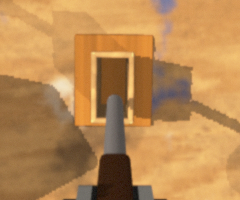

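```bash
python3 -m creep '0 0.95 -0.05 0.05 0 0 0; 0 0.95 -0.05 0.05 0 0 0; 0 0.95 -0.05 0.05 0 0 0; 0 0.95 -0.05 0.05 0 0 0; 0 0 0 0 0 0 0' >/dev/null
python3 - <<'E'
from slot import *
p,r,o=state(); print(sfoot()); show(o)
fin=stcp(0.008,0,0.004)
im,d=ctrl.camera('wrist'); cv2.imwrite('pics/w23.png',im[120:320,200:440])
rows(fin-0.02*dd,TS,0,step=.012)
E
```

```text
(array([-0.00313532,  0.0012647 ,  0.09315981]), array([ 0.14910291, -0.01390425, -0.98920978]))
t 32.9 pos [ 0.5921 -0.2759  0.2738] q [-0.67  0.21  1.5   0.1   1.28  1.01] F [-0.3  0.4 -1.2] T [ 0.01  0.14 -0.  ] open 0.155
R cols [[0.179, -0.018, -0.984], [-0.125, -0.992, -0.005], [-0.976, 0.123, -0.18]]
6 rows
0 1.2 0.0 0.0 0.00 -0.00 0.00; 0 1.2 0.0 0.0 0.00 -0.00 0.00; 0 1.2 0.0 0.0 0.00 -0.00 0.00; 0 1.2 0.0 0.0 0.00 -0.00 0.00; 0 1.2 0.0 0.0 0.00 -0.00 0.00; 0 1.2 0.0 0.0 0.00 -0.00 0.00
```

View pics/w23.png

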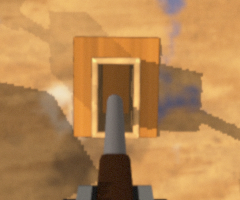

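The rod is inside the slot mouth with no contact force, so I'll continue down.

```bash
python3 -m creep '0 1.2 0.05 0 0 0 0; 0 1.2 0.05 0 0 0 0; 0 1.2 0 0 0 0 0; 0 1.2 0 0 0 0 0; 0 0 0 0 0 0 0' >/dev/null
python3 - <<'E'
from slot import *
p,r,o=state(); print(sfoot()); show(o)
fin=stcp(0.008,0,0.004)
rows(fin,TS,0,step=.008)
E
```

```text
(array([0.00658156, 0.00013038, 0.0432154 ]), array([ 0.1498557 , -0.01455317, -0.98908669]))
t 33.58 pos [ 0.6015 -0.2782  0.2239] q [-0.66  0.26  1.53  0.1   1.19  1.01] F [-0.4 -0.3 -1.8] T [ 0.03  0.11 -0.02] open 0.156
R cols [[0.18, -0.018, -0.983], [-0.125, -0.992, -0.004], [-0.976, 0.123, -0.181]]
5 rows
0 0.78 -0.01 0.07 0.00 -0.00 0.00; 0 0.78 -0.01 0.07 0.00 -0.00 0.00; 0 0.78 -0.01 0.07 0.00 -0.00 0.00; 0 0.78 -0.02 0.07 0.00 -0.00 0.00; 0 0.78 -0.02 0.07 0.00 -0.00 0.00
```

```bash
python3 -m creep '0 0.8 0 0.05 0 0 0; 0 0.8 0 0.05 0 0 0; 0 0.8 0 0.05 0 0 0; 0 0.8 0 0.05 0 0 0; 0 0.4 0 0 0 0 0; 0 0 0 0 0 0 0' >/dev/null
python3 - <<'E'
from slot import *
p,r,o=state(); print(sfoot()); show(o)
E
```

```text
(array([1.19441731e-02, 5.37912172e-05, 5.57693338e-03]), array([ 0.150658  , -0.0151795 , -0.98895538]))
t 34.33 pos [ 0.6066 -0.2789  0.1862] q [-0.65  0.31  1.55  0.11  1.12  1.  ] F [-0.2 -1.  -1.8] T [ 0.01  0.15 -0.  ] open 0.156
R cols [[0.181, -0.019, -0.983], [-0.125, -0.992, -0.004], [-0.976, 0.123, -0.182]]
```

```bash
python3 -m creep '0 0.2 0 0 0 0 0; 0 0.2 0 0 0 0 0; 0 0.1 0 0 0 0 0; 0 0 0 0 0 0 0' >/dev/null
python3 - <<'E'
from slot import *
p,r,o=state(); print(sfoot()); show(o)
im,d=ctrl.camera('side'); cv2.imwrite('pics/s24.png',cv2.resize(im[100:260,260:460],(800,640))[:600])
E
```

```text
(array([ 0.01361681, -0.00025849,  0.00127646]), array([ 0.15186669, -0.01601555, -0.98875731]))
t 34.83 pos [ 0.608  -0.2793  0.1819] q [-0.65  0.32  1.56  0.11  1.11  1.  ] F [-0.5  0.3 -1.4] T [ 0.04  0.13 -0.01] open 0.156
R cols [[0.182, -0.02, -0.983], [-0.125, -0.992, -0.003], [-0.975, 0.123, -0.183]]
```

View pics/s24.png

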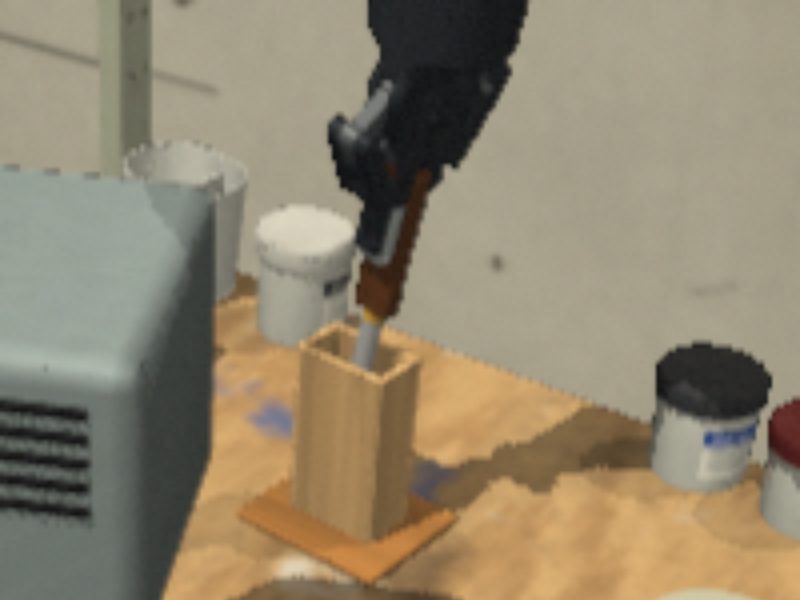

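```bash
python3 -m creep '0 0.2 0 0 0 0 0; 0 0.1 0 0 0 0 0; 0 0 0 0 0 0 0' >/dev/null
python3 - <<'E'
from slot import *
p,r,o=state(); print(sfoot()); show(o)
E
python3 -m creep '0.25 0 0 0 0 0 0; 0.5 0 0 0 0 0 0; 1 0 0 0 0 0 0; 1 0 0 0 0 0 0; 1 0 0 0 0 0 0; 1 0 0 0 0 0 0'
python3 - <<'E'
from slot import *
im,d=ctrl.camera('wrist'); cv2.imwrite('pics/w25.png',im)
im,d=ctrl.camera('side'); cv2.imwrite('pics/s25.png',cv2.resize(im[100:260,260:460],(800,640))[:600])
E
```

```text
(array([ 0.0154377 , -0.00093166,  0.00089379]), array([ 0.1541761 , -0.01766289, -0.98837177]))
t 35.25 pos [ 0.6094 -0.2799  0.1814] q [-0.65  0.32  1.55  0.11  1.11  1.  ] F [ 0.4 -0.6 -1.1] T [0.04 0.14 0.01] open 0.156
R cols [[0.184, -0.021, -0.983], [-0.125, -0.992, -0.002], [-0.975, 0.123, -0.186]]
time_s: 36.0
eef_pos: [0.6098, -0.2801, 0.1815]
eef_rot: [-0.04, 0.769, -0.048, -0.636]
wrist_force: [-0.4, -0.6, 0.8]
opening: 1.0
```

View pics/w25.png

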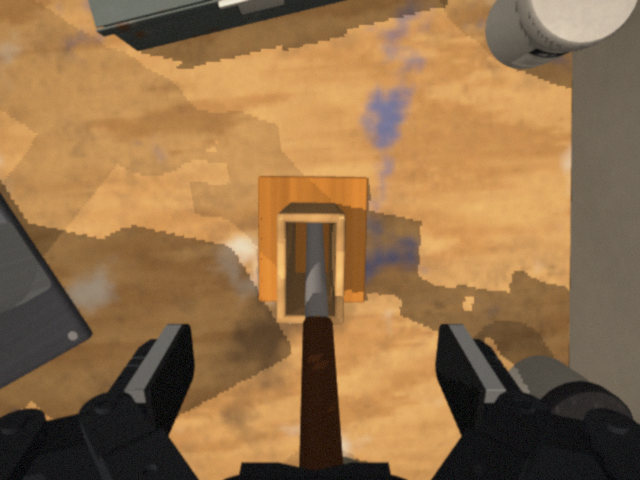

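View pics/s25.png

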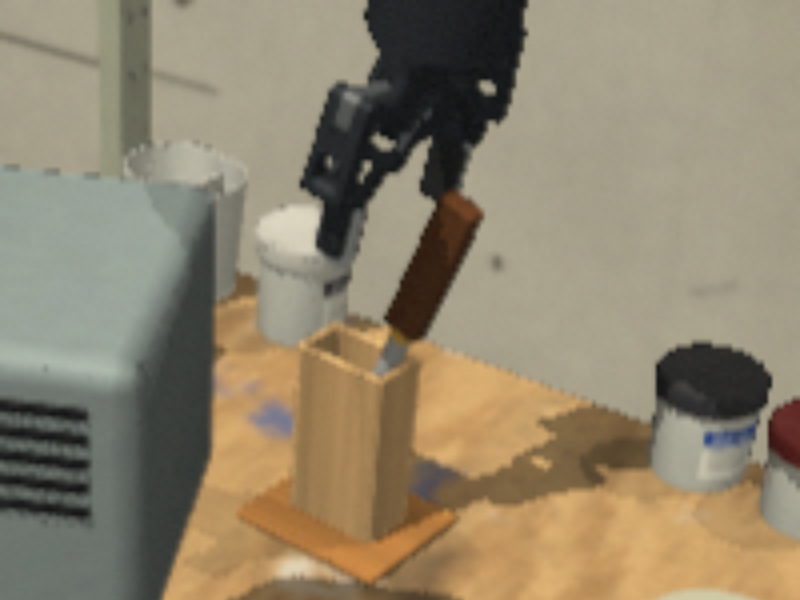

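The stick dropped into its original lean, with its foot in the slot. I'll retreat straight back.

```bash
python3 -m creep '1 -1 0 0 0 0 0; 1 -2 0 -0.2 0 0 0; 1 -3 0 -0.3 0 0 0; 1 -3 0 0 0 0 0; 1 -3 0 0 0 0 0; 1 -3 0 0 0 0 0; 1 0 0 0 0 0 0; 1 0 0 0 0 0 0'
python3 - <<'E'
from slot import *
o=ctrl.get_obs()
im,d=ctrl.camera('wrist'); cv2.imwrite('pics/w26.png',im)
im,d=ctrl.camera('side'); cv2.imwrite('pics/s26.png',im); W=cloud('side',d,ctrl.calibration('side'))
hsv=cv2.cvtColor(im,cv2.COLOR_BGR2HSV); vv,uu=np.mgrid[0:480,0:640]
m=(uu>345)&(uu<390)&(vv>140)&(vv<192)&(W[...,0]<0.62)&(W[...,2]>0.13)&(W[...,2]<.24); P=W[m]
_,_,V=np.linalg.svd(P-P.mean(0)); print('stick',P.mean(0).round(3),V[0].round(3),P[:,2].max())
Q=(W-PC)@np.stack([dx,dy,[0,0,1]],1)
print([ (q,[(np.round(x['rect']).tolist(),round(x['confidence'],2)) for x in ctrl.find_in(q,'side')][:9]) for q in ('ball_0','stick')])
for b in ctrl.find_in('ball_0','side'):
    l,t,r_,bb=b['rect']; u,v=int((l+r_)/2),int((t+bb)/2); print((u,v),(Q[v,u]*1000).round(0))
E
```

```text
time_s: 37.1
eef_pos: [0.5862, -0.2778, 0.3451]
eef_rot: [-0.038, 0.771, -0.05, -0.633]
wrist_force: [0.3, 0.1, 0.8]
opening: 0.998
stick [ 0.576 -0.272  0.185] [ 0.321 -0.009 -0.947] 0.22683745793050042
[('ball_0', [([269.0, 280.0, 278.0, 297.0], 0.7), ([173.0, 289.0, 188.0, 304.0], 0.66), ([277.0, 325.0, 288.0, 334.0], 0.58), ([291.0, 314.0, 308.0, 329.0], 0.5), ([290.0, 296.0, 305.0, 313.0], 0.49), ([236.0, 292.0, 253.0, 310.0], 0.43), ([281.0, 287.0, 297.0, 301.0], 0.43)]), ('stick', [([353.0, 146.0, 381.0, 194.0], 0.97), ([353.0, 293.0, 429.0, 377.0], 0.28)])]
(273, 288) [43.  7. 23.]
(180, 296) [  6. 181.   4.]
(282, 329) [-56. -34.  24.]
(299, 321) [-30. -59.  23.]
(297, 304) [ 16. -45.  17.]
(244, 300) [-0. 51. 24.]
(288, 293) [ 35. -24.  23.]
```

View pics/s26.png

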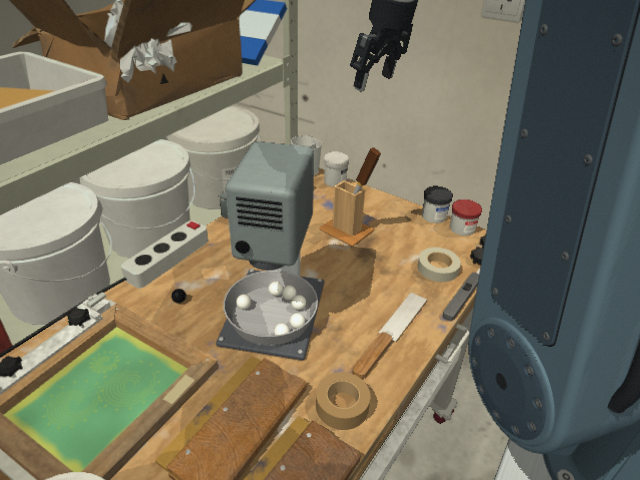

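View pics/w26.png

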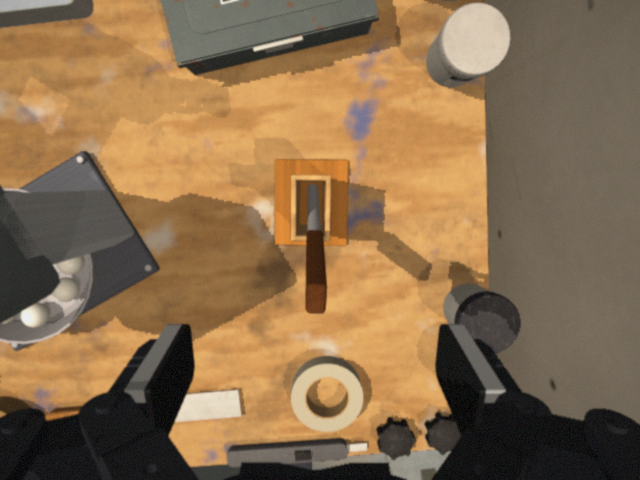

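The final views show the stick in its slot, leaning about 19° with its handle top at the starting height. Six white balls are in the pan, the tapes and spatula are where they were, and the gripper is clear.

```bash
python3 -c "
from bench import ctrl; print(ctrl.get_obs()['time_s']); print(ctrl.hand_in())"
```

```text
37.35
the job is handed in; nothing more can be done
None
```

I took the stick from its stand, stirred three full turns anticlockwise in the pan, stood it back in its slot and let go. I handed the job in at 37.4 s of the 72 s; no verdict was reported.

**Stirring:** I brought the stick in aslant from the open side and pressed the foot on the pan floor in the middle. The wrist force peaked at about 18 N in the readings, well under the 50 N limit. The turns were about 6 cm across, with the third widened to about 7 cm in places to shift one lagging ball, so a little over the 5 to 6 cm asked. By my estimate the foot stayed about 3 to 4.5 mm above the floor.

**Last checks:**
- **Stick:** it is free in its slot, leaning about 19°, with the handle top at its starting height.
- **Balls:** all six are in the pan, each about 16 mm or more from the start positions I measured. The white balls cannot be told apart, so which one went where is inferred.
- **Bystanders:** the tapes, the spatula and the black ball look unmoved.
- **Robot:** the gripper is well clear of everything.

**What disagreed or did not show:**
- **Slip in the grip:** the stick swung a few millimetres in the grip while pressing, so I re-measured the foot's offset several times.
- **Camera differences:** the pan position differed by 1 to 2 mm between the side and wrist cameras, which is within the calibration.
- **Slot floor:** no clear contact force showed at the slot floor before release. The stick settled by itself over the last millimetre or so.

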